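Load-test a grinding-head return spring

TASK

Load-test the return spring on the blue spring tester: stand the spring upright in the middle of the round tester plate, then set the brass weight centrally on top of it, lowering it gently until the spring carries it; never let it drop or squash the spring solid. With the weight resting there, compare the spring's loaded top with the red reference blade and slide the yellow verdict tab fully to the green end if the top is above the blade's upper edge, or fully to the red end if it has sunk below it. Leave the spring loaded on the tester, do not shift the blade, and leave the other things on the bench alone.

Things in the scene. Friction and masses are not known exactly. Their poses are not given: they have to be found in the camera images.
- spring: Upright steel coil spring, 110 mm tall unloaded: steel foot disc 56 mm wide and 10 mm thick, coils 44 mm wide, orange top cap 48 mm wide and 18 mm tall (grip the cap from above). About 0.24 kg. Origin at the centre of the foot's underside, z up; yaw is unimportant. The weight makes it 18 to 36 mm shorter, differing from run to run (it may bob first); at 48 mm it counts as squashed solid.
- spring_top (a point): Centre of the upper face of the spring's orange cap: 110 mm above the foot's underside when unloaded, lower as the spring shortens. The brass weight rests on this face.
- weight: Brass load weight: disc 76 mm wide and 22 mm thick, 18 mm neck, black round knob 34 mm wide on top, from 34 to 60 mm above the underside (grip the knob from above, about 47 mm above the underside). Mass 0.55 to 0.95 kg, differing from run to run. Origin at the centre of the underside, z up; yaw is unimportant.
- tester: Blue spring tester fixed to the bench: base 20 mm thick, 230 mm (its x) by 290 mm (its y from -165 to +125 mm). Origin on the table under the centre of the round plate; x towards the green end, y to the scale column, z up. Aluminium round plate 80 mm wide, its face 32 mm above the table. Column at y = +105 mm, its top 156 mm above the table. Verdict track along x at y = -130 mm.
- plate (a point): Centre of the upper face of the tester's round plate; axes as the tester's.
- mark_edge (a point): Reference mark: upper edge of the tip of the red blade (12 mm wide, 3 mm thick) that reaches from the scale column towards the plate; the tip is 46 mm from the plate's axis. Its height differs from run to run, 67 to 101 mm above the plate. Axes as the tester's. The clamp that holds it is stiff, but a hard bump can shift it.
- verdict_top (a point): Centre of the top of the yellow verdict tab: 28 mm wide (tester's y), 20 mm long (along the track, tester's x), 40 mm tall above its track, its top 74.5 mm above the table. Pinch it from above across the 28 mm, or push it.
- verdict (a joint): Position of the verdict tab on its track in m: 0 = at the red end (tester's -x), 0.12 = at the green end (tester's +x). It starts near the middle, slides with about 1.5 N and stays where it is left.
- tumbler: Bystander: clear glass tumbler, 72 mm wide, 95 mm tall, upright; origin at the centre of its underside.
- vase: Bystander: amber glass vase, 90 mm wide, 150 mm tall, upright; origin at the centre of its underside.
- can: Bystander: slim silver and blue drinks can, 54 mm wide, 135 mm tall, upright; origin at the centre of its underside.
- wrench: Bystander: steel spanner lying flat, 180 mm long, along its own x; origin under its middle.
- brush: Bystander: flat bench brush lying down, 200 mm long, along its own x; origin under its middle.
- wheel: Bystander: terracotta-coloured grinding wheel lying flat, 100 mm across, 14 mm thick; origin at the centre of its underside.
- jar: Bystander: closed jar, 64 mm wide, 75 mm tall, upright; origin at the centre of its underside.
Things that resemble listed ones, but are neither listed nor needed, are in the scene too. What is shaped like the weight but pink or turquoise is not meant. Leave any purple look-alike of the spring alone.

How it is judged (in metres and radians):
On the way, in this order (a step that is already met when the one before it is completed fails the run):
1. the spring stands upright on the middle of the tester plate (within 12 mm), unloaded and let go (horizontal distance between spring and plate below 0.012 m and z of spring in the frame of plate between -0.004 and 0.004 m and angle between spring's own z axis and vertical below 0.06 rad and linear speed of spring below 0.01 m/s and z of spring_top in the frame of spring above 0.106 m and contact force between the fingers and spring below 0.2 N), for 0.2 s.
2. the weight rests on the spring (within 12 mm of its centre), let go, with the verdict tab still undecided (30 to 90 mm along its track) (horizontal distance between spring and plate below 0.012 m and z of spring in the frame of plate between -0.004 and 0.004 m and angle between each of spring, weight's own z axis and vertical below 0.06 rad and linear speed of each of spring, weight below 0.01 m/s and horizontal distance between weight and spring_top below 0.012 m and z of weight in the frame of spring_top between -0.004 and 0.004 m and contact force between the fingers and weight below 0.2 N and contact force between the fingers and spring below 0.2 N and z of spring_top in the frame of spring below 0.098 m and value of joint verdict between 0.03 and 0.09 m), for 0.3 s.
At the end, for the whole second after the job is handed in: Spring upright on the plate, within 12 mm of its centre; weight released, level and still on the cap within 12 mm of its centre; verdict tab within 12 mm of the green end if the loaded top is above the blade's upper edge, of the red end if below (either end if they differ by under 3 mm) (horizontal distance between spring and plate below 0.012 m and z of spring in the frame of plate between -0.004 and 0.004 m and angle between each of spring, weight's own z axis and vertical below 0.06 rad and linear speed of each of spring, weight below 0.01 m/s and horizontal distance between weight and spring_top below 0.012 m and z of weight in the frame of spring_top between -0.004 and 0.004 m and contact force between the fingers and weight below 0.2 N and contact force between the fingers and spring below 0.2 N and z of spring_top in the frame of spring below 0.098 m and ((z of spring_top in the frame of mark_edge above -0.003 m and value of joint verdict above 0.108 m) or (z of spring_top in the frame of mark_edge below 0.003 m and value of joint verdict below 0.012 m))); the robot touches nothing.
It fails at once if the spring was squashed by more than 48 mm (weight dropped or pushed too hard) (z of spring_top in the frame of spring below 0.062 m).
It fails at once if the spring or the weight was tipped over (angle between any of spring, weight's own z axis and vertical above 0.6 rad).
It fails at once if the reference blade was shifted by more than 3 mm (distance of mark_edge from where it was at the start of the episode above 0.003 m).
It fails at once if a bystander was shifted by more than 30 mm or tipped (distance of any of tumbler, vase, can, wrench, brush, wheel, jar from where it was at the start of the episode above 0.03 m or angle between any of tumbler, vase, can, jar's own z axis and vertical above 0.3 rad).
It also fails if it takes over 67 s, if anything falls off the work surface, if the arm or the gripper's body presses on something with over 40 N, if the wrist force passes 120 N, or if a joint passes its speed limit or range.

ROBOT

A 6-joint arm with a two-finger parallel gripper is mounted at the origin on the work surface. World frame = base frame: x ahead of the robot, y to its left, z up, the work surface at z = 0. Lengths are in m, angles in degrees, forces in N, time in s.
With the tool pointing down it reaches from about 0.3 to 0.85 m from the base axis. Payload 5.4 kg.
Tool frame: the origin (TCP) lies between the finger pads; the fingertips stand 14 mm ahead of it and the grasp point (between the pads) lies 5 mm behind it (robot.tip_reach is the distance from the TCP to the fingertips, in m); z points along the fingers, y is the direction in which the jaws open and shut (so a half turn about z gives the same grasp; the last joint's range is limited). The gripper opens to 85 mm and grips with 20 to 120 N. Pads are 22 mm wide; open, the fingers measure 114 mm over their backs; the gripper's body (76 mm by 85 mm) begins 54 mm behind the grasp point. The pads swing forward as they close: fully open they stand 13 mm farther back than shut.
Start: joints at [-86.007, 9.076, 91.501, -0, 79.423, -12.038], TCP at [0.159, -0.553, 0.245] pointing down, gripper open.
Joint ranges: [-166.64, 166.64], [-54.1, 131.32], [10.49, 154.53], [-73.88, 253.88], [9.74, 151.15], [-171.62, 171.62]. Speed limits (degrees/s): [147.25, 147.25, 180, 180, 180, 180].

INTERFACE

Orientations are given as [roll, pitch, yaw] about the fixed x, y, z axes, in that order (R = Rz(yaw) Ry(pitch) Rx(roll)).
In Python, from station import robot, imaging gives the robot as it stands. The module is installed in compiled form; this text tells all that it offers.
- The arm moves only by the shell command python3 -m creep 'ROWS' [OPENING]. ROWS is JSON, a list of rows, each an object of numbers: "tx", "ty", "tz": the shift along the tool's x, y, z in mm; "wx", "wy", "wz": the turn, a rotation vector about the tool's x, y, z in rad. A call has 1 to 12 rows; each row shifts and turns the commanded pose from where the row before left it, along the tool's axes as they then stand; what a row does not reach is not made up. A row lasts 1/10 s, in which the tool goes at most 50 mm and 8.59 degrees, less where a joint would pass 70% of its speed; a pose out of reach is approached as far as the arm can. A call is refused whole if a number of a shift passes 50 or a number of a turn 0.15, either way. A call with a gripper value outside its range is refused whole. OPENING is the opening, from 0 (shut) to 1 (fully open), set as the call begins (- or left out, the last holds). The fingers move at their own pace and stop on an object; the grip force is fixed at half the most. Time passes only in rows, so rows that do not move let the fingers close. It gives the time, the measured TCP pose, the force and the opening at its end, in the units of the state.
- robot.read_state(): the state, without advancing time (a new reading comes with each control period).
- imaging.snapshot(name): name is "side" or "top" or "wrist"; returns the picture (400x640x3 uint8, blue, green, red); there is no depth.
- imaging.camera_model(name): a dict with "fov_y" (degrees; the focal length in pixels is half the picture's height over the tangent of half this angle, whatever the lens; pixels are square), "cx", "cy" (the principal point, pixels), "k1" (the pictures are not rectified: a ray, as slopes to the right and down, at radius r is drawn at 1 + k1 r^2 times it, then the intrinsics apply), "origin" and "attitude" of the camera in the world; the wrist camera has in their place "T_tool_cam" (4x4, takes a point from camera to tool coordinates, whose origin is the TCP and whose axes are the flange's). Camera axes: x right, y down, z forward; pixel columns grow to the right and rows downward; lengths in m; the calibration is good to about 2 mm. A picture is of the moment at which its call begins: read the wrist's pose just before it. camera_model takes no time and is no camera call.
- robot.close_job(): hands the job in, once; it reports no verdict.
The state is a dict: "clock": time; "joint_positions": joint angles; "qvel": joint speeds; "effort": joint torques, N m; "tool_pos": TCP position; "tool_rot": TCP orientation; "force": force on the tool from outside, world axes, zero at the start; "ft_torque": the same for the moment, N m; "gripper_width": finger opening in m.
Only numpy, scipy, OpenCV 4.12 (cv2) and the standard library are available. Lean on these libraries where they do the work, as an engineer would, in place of code of your own. Each camera call takes 0.05 s, during which the arm holds its last target. There are 200 camera calls.

## Working session

There is one attempt and no reset: what is moved stays moved. The work goes in short steps, Python scripts to look and compute and a shell command to move; the robot and the scene stay as the last step left them, time stands still between calls to the robot, and variables do not carry over. Pictures are saved under pics/ and viewed, on a budget of 15 in all, crops included, one or two more only if the job needs it, and the job is handed in when it is done.

```bash
mkdir -p pics
cat > h.py <<'E'
import numpy as np, cv2
from station import robot, imaging
from scipy.spatial.transform import Rotation as R
def pose(s=None):
    s=s or robot.read_state(); T=np.eye(4); T[:3,:3]=R.from_euler('xyz',s['tool_rot'],degrees=True).as_matrix(); T[:3,3]=s['tool_pos']; return T
def cam(name,T=None):
    m=imaging.camera_model(name); f=200/np.tan(np.radians(m['fov_y']/2))
    if name=='wrist': C=(pose() if T is None else T)@np.array(m['T_tool_cam'])
    else:
        C=np.eye(4); a=np.array(m['attitude']); C[:3,:3]=a if a.shape==(3,3) else R.from_euler('xyz',a,degrees=True).as_matrix(); C[:3,3]=m['origin']
    return m,f,C
def ray(name,u,v,T=None):
    m,f,C=cam(name,T); d=np.array([(u-m['cx'])/f,(v-m['cy'])/f]); s=d.copy()
    for _ in range(30): s=d/(1+m['k1']*(s@s))
    return C[:3,3],C[:3,:3]@np.r_[s,1]
def onz(name,u,v,z,T=None):
    o,d=ray(name,u,v,T); return o+d*(z-o[2])/d[2]
def proj(name,p,T=None):
    m,f,C=cam(name,T); q=C[:3,:3].T@(np.array(p)-C[:3,3]); s=q[:2]/q[2]; s=s*(1+m['k1']*(s@s)); return s*f+[m['cx'],m['cy']]
E
python3 - <<'E'
from h import *
for n in('top','side','wrist'): print(n,imaging.camera_model(n))
s=robot.read_state(); print(s)
for n in('top','side'): cv2.imwrite(f'pics/{n}0.png',imaging.snapshot(n))
E
```

```text
top {'fov_y': 56.016904422396784, 'cx': 321.1507367181318, 'cy': 190.9927701510225, 'k1': -0.05702687261774913, 'origin': array([ 0.3821134 , -0.01268344,  1.32278141]), 'attitude': array([-172.83297171,    0.78252695,  -89.39847279])}
side {'fov_y': 46.93263995418509, 'cx': 325.4870194263584, 'cy': 202.97364202832355, 'k1': -0.07825709685408078, 'origin': array([ 0.50149456, -1.06381455,  0.88931582]), 'attitude': array([-126.10878625,   -0.94780458,   -2.38123981])}
wrist {'fov_y': 62.84327900759642, 'cx': 316.3919672754749, 'cy': 200.7106888567932, 'k1': -0.05391645211748239, 'T_tool_cam': array([[ 8.90534851e-04, -9.60742461e-01, -2.77440318e-01,
         7.10851853e-02],
       [ 9.99999597e-01,  8.86757516e-04,  1.39088991e-04,
        -1.18874856e-03],
       [ 1.12393587e-04, -2.77440330e-01,  9.60742864e-01,
        -1.28852808e-01],
       [ 0.00000000e+00,  0.00000000e+00,  0.00000000e+00,
         1.00000000e+00]])}
{'clock': 0.0, 'joint_positions': array([-8.60074028e+01,  9.11323503e+00,  9.15736455e+01, -1.55333478e-04,
        7.94243344e+01, -1.20381159e+01]), 'qvel': array([ 0.05649636, -0.07736716,  0.1070285 ,  0.03650745,  0.09659778,
       -0.03110083]), 'effort': array([-1.21483790e-03, -3.95996296e+01, -3.31432593e+01, -2.89346353e-04,
        8.27507669e-03,  1.05485626e-05]), 'tool_pos': array([ 0.15872196, -0.55204452,  0.24429829]), 'tool_rot': array([-1.79891199e+02, -2.30459473e-02,  1.60307199e+01]), 'force': array([-0.85264583,  0.15591731,  1.172907  ]), 'ft_torque': array([-0.03669803,  0.0330402 , -0.00921905]), 'gripper_width': 0.08502665125433811}
```

View pics/top0.png

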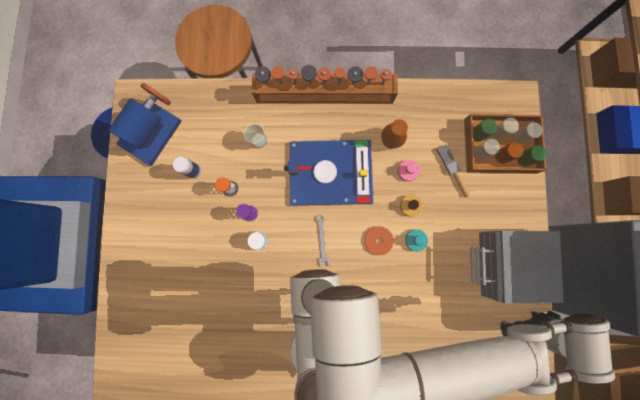

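View pics/side0.png

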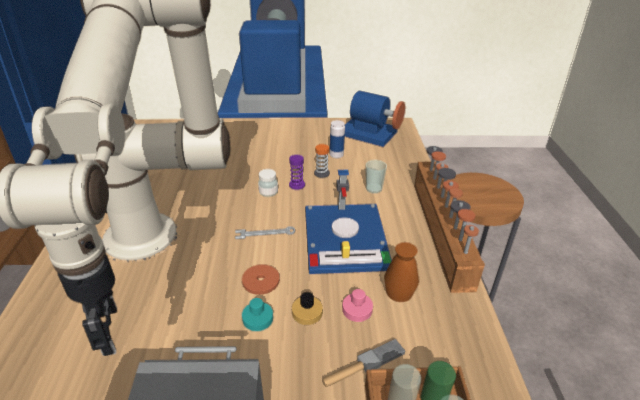

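Top view:
- Spring candidates are the orange-capped steel one at (223,185) and the purple look-alike at (246,212). The orange cap and steel coils fit.
- Weight candidates are pink (408,170), turquoise (416,240), and brass with a black knob (412,205). Brass fits.
- The tester plate is at (325,172), the blade points right from the column at (288,168), the green end is up and the red end is down.

I'll confirm these in one enlarged crop.

Run:
```python
from h import *
a=cv2.imread('pics/top0.png')
c=lambda x,y,w,h,k:cv2.resize(a[y:y+h,x:x+w],None,fx=k,fy=k,interpolation=cv2.INTER_CUBIC)
L=c(200,165,60,60,5); Rr=c(385,180,60,60,5); M=c(275,130,110,60*110//110+25,5)
out=np.zeros((600,800,3),np.uint8); out[:300,:300]=L; out[300:600,:300]=Rr; M=M[:425,:500]; out[:M.shape[0],300:300+M.shape[1]]=M
cv2.imwrite('pics/crop1.png',out)
for n,u,v,z in [('springcap',223,185,.11),('purple',248,212,.11),('knob',413,205,.06),('plate',325,172,.032),('green',362,146,.035),('red',363,198,.035),('tab',363,173,.0745),('tumbler',255,135,.09),('can',182,166,.135),('jar',257,241,.075)]:
    print(n,onz('top',u,v,z).round(3))
for n,u,v,z in [('springcap',322,149,.11),('knob',307,298,.06),('plate',345,228,.032)]: print(n,onz('side',u,v,z).round(3))
```

```text
springcap [0.551 0.328 0.11 ]
purple [0.464 0.242 0.11 ]
knob [ 0.496 -0.304  0.06 ]
plate [ 0.611 -0.006  0.032]
green [ 0.704 -0.135  0.035]
red [ 0.521 -0.138  0.035]
tab [ 0.601 -0.134  0.075]
tumbler [0.726 0.232 0.09 ]
can [0.609 0.459 0.135]
jar [0.37  0.216 0.075]
springcap [0.56  0.317 0.11 ]
knob [ 0.502 -0.312  0.06 ]
plate [ 0.617 -0.016  0.032]
```

View pics/crop1.png

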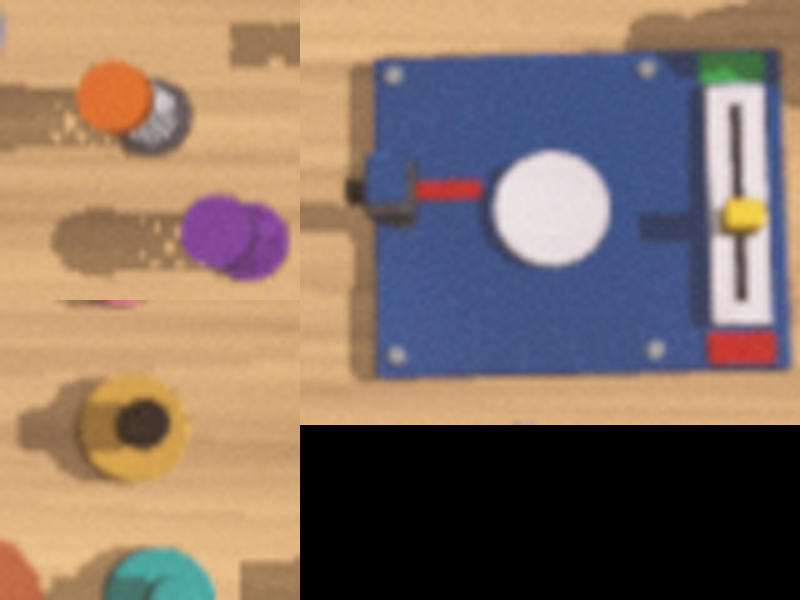

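The crop confirms it: the orange-capped steel spring is at about (223,184) and the brass weight with the black knob at (413,205). The plate centre is at (325.4,171.6), with the blade on its world +y side and the tester's yaw roughly 1°. I'll use yaw 90 so the jaws run along world x, clear of the blade.

```bash
python3 -m creep '[{"wz":-0.15},{"wz":-0.15},{"wz":-0.15},{"wz":-0.15},{"wz":-0.15},{"wz":-0.15},{"wz":-0.15},{"wz":-0.15},{"wz":-0.09},{}]' 0.75
python3 -m creep '[{"tx":20,"ty":9},{"tx":40,"ty":18},{"tx":40,"ty":18},{"tx":40,"ty":18},{"tx":40,"ty":18},{"tx":40,"ty":18},{"tx":40,"ty":18},{"tx":40,"ty":18},{"tx":40,"ty":18},{"tx":40,"ty":18},{"tx":40,"ty":18},{"tx":40,"ty":18}]'
```

```text
invalid input at $[0]: expected keys tx, ty, tz, wx, wy, wz
invalid input at $[0]: expected keys tx, ty, tz, wx, wy, wz
```

```bash
python3 -m creep '[{"tx":0,"ty":0,"tz":0,"wx":0,"wy":0,"wz":-0.15},{"tx":0,"ty":0,"tz":0,"wx":0,"wy":0,"wz":-0.15},{"tx":0,"ty":0,"tz":0,"wx":0,"wy":0,"wz":-0.15},{"tx":0,"ty":0,"tz":0,"wx":0,"wy":0,"wz":-0.15},{"tx":0,"ty":0,"tz":0,"wx":0,"wy":0,"wz":-0.15},{"tx":0,"ty":0,"tz":0,"wx":0,"wy":0,"wz":-0.15},{"tx":0,"ty":0,"tz":0,"wx":0,"wy":0,"wz":-0.15},{"tx":0,"ty":0,"tz":0,"wx":0,"wy":0,"wz":-0.15},{"tx":0,"ty":0,"tz":0,"wx":0,"wy":0,"wz":-0.09},{"tx":0,"ty":0,"tz":0,"wx":0,"wy":0,"wz":0}]' 0.75
```

```text
clock: 1.1
tool_pos: [0.1588, -0.5523, 0.2448]
tool_rot: [-180.0, -0.1, 90.0]
force: [-0.2, 0.3, 0.4]
gripper_width: 0.0637
```

```bash
python3 -m creep '[{"tx":40,"ty":18,"tz":0,"wx":0,"wy":0,"wz":0},{"tx":40,"ty":18,"tz":0,"wx":0,"wy":0,"wz":0},{"tx":40,"ty":18,"tz":0,"wx":0,"wy":0,"wz":0},{"tx":40,"ty":18,"tz":0,"wx":0,"wy":0,"wz":0},{"tx":40,"ty":18,"tz":0,"wx":0,"wy":0,"wz":0},{"tx":40,"ty":18,"tz":0,"wx":0,"wy":0,"wz":0},{"tx":40,"ty":18,"tz":0,"wx":0,"wy":0,"wz":0},{"tx":40,"ty":18,"tz":0,"wx":0,"wy":0,"wz":0},{"tx":40,"ty":18,"tz":0,"wx":0,"wy":0,"wz":0},{"tx":40,"ty":18,"tz":0,"wx":0,"wy":0,"wz":0},{"tx":40,"ty":18,"tz":0,"wx":0,"wy":0,"wz":0},{"tx":40,"ty":18,"tz":0,"wx":0,"wy":0,"wz":0}]'
python3 -m creep '[{"tx":40,"ty":18,"tz":0,"wx":0,"wy":0,"wz":0},{"tx":40,"ty":18,"tz":0,"wx":0,"wy":0,"wz":0},{"tx":40,"ty":18,"tz":0,"wx":0,"wy":0,"wz":0},{"tx":40,"ty":18,"tz":0,"wx":0,"wy":0,"wz":0},{"tx":40,"ty":18,"tz":0,"wx":0,"wy":0,"wz":0},{"tx":40,"ty":18,"tz":0,"wx":0,"wy":0,"wz":0},{"tx":40,"ty":18,"tz":0,"wx":0,"wy":0,"wz":0},{"tx":40,"ty":18,"tz":0,"wx":0,"wy":0,"wz":0},{"tx":40,"ty":18,"tz":0,"wx":0,"wy":0,"wz":0},{"tx":30,"ty":15,"tz":0,"wx":0,"wy":0,"wz":0},{"tx":0,"ty":0,"tz":0,"wx":0,"wy":0,"wz":0},{"tx":0,"ty":0,"tz":0,"wx":0,"wy":0,"wz":0}]'
python3 - <<'E'
from h import *
T=pose(); im=imaging.snapshot('wrist'); cv2.imwrite('pics/w1.png',im); np.save('T1.npy',T); print(T[:3,3].round(4))
hsv=cv2.cvtColor(im,cv2.COLOR_BGR2HSV); m=cv2.inRange(hsv,(5,140,120),(20,255,255))
n,l,st,c=cv2.connectedComponentsWithStats(m); i=1+st[1:,4].argmax(); print(st[i],c[i])
cn=max(cv2.findContours(m,0,2)[0],key=cv2.contourArea); print(cv2.minEnclosingCircle(cn))
E
```

```text
clock: 2.3
tool_pos: [0.3756, -0.0711, 0.2454]
tool_rot: [180.0, 0.0, 89.8]
force: [0.8, -0.7, -0.5]
gripper_width: 0.064
clock: 3.5
tool_pos: [0.5523, 0.3172, 0.2445]
tool_rot: [-179.9, 0.1, 89.9]
force: [0.4, 0.5, 0.3]
gripper_width: 0.0641
[0.5523 0.3172 0.2445]
[ 293  147   59   57 2576] [322.03454969 175.12849379]
((321.9053955078125, 174.59750366210938), 29.128488540649414)
```

View pics/w1.png

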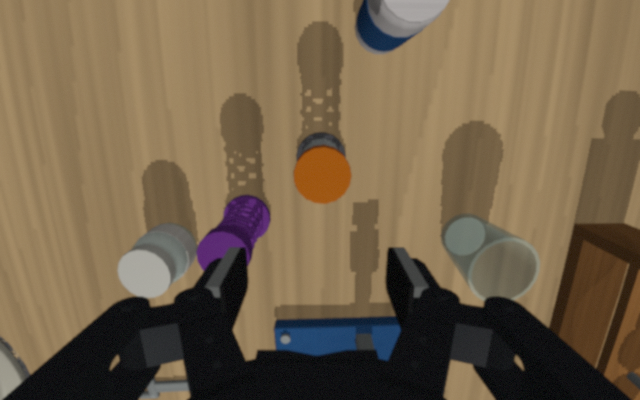

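The wrist view shows the orange cap at (322,175) between the open fingers, with the purple look-alike at (225,245) well clear.

Run:
```python
from h import *
T=np.load('T1.npy'); print(onz('wrist',322,175,.11,T))
```

```text
[0.55710408 0.33469648 0.11      ]
```

```bash
python3 -m creep '[{"tx":15,"ty":4,"tz":20,"wx":0,"wy":0,"wz":0},{"tx":0,"ty":0,"tz":30,"wx":0,"wy":0,"wz":0},{"tx":0,"ty":0,"tz":30,"wx":0,"wy":0,"wz":0},{"tx":0,"ty":0,"tz":30,"wx":0,"wy":0,"wz":0},{"tx":0,"ty":0,"tz":20,"wx":0,"wy":0,"wz":0},{"tx":0,"ty":0,"tz":16,"wx":0,"wy":0,"wz":0},{"tx":0,"ty":0,"tz":0,"wx":0,"wy":0,"wz":0},{"tx":0,"ty":0,"tz":0,"wx":0,"wy":0,"wz":0}]'
python3 - <<'E'
from h import *
T=pose(); im=imaging.snapshot('wrist'); cv2.imwrite('pics/w2.png',im); np.save('T2.npy',T)
m=cv2.inRange(cv2.cvtColor(im,cv2.COLOR_BGR2HSV),(5,140,120),(20,255,255)); cn=max(cv2.findContours(m,0,2)[0],key=cv2.contourArea); c=cv2.minEnclosingCircle(cn); print(T[:3,3],c,onz('wrist',*c[0],.11,T))
E
```

```text
clock: 4.35
tool_pos: [0.5571, 0.3316, 0.1002]
tool_rot: [179.9, -0.0, 89.9]
force: [0.3, 0.6, -0.0]
gripper_width: 0.0641
[0.55709317 0.33164319 0.10023768] ((315.84625244140625, 278.4817810058594), 58.208343505859375) [0.55726432 0.33598159 0.11      ]
```

View pics/w2.png

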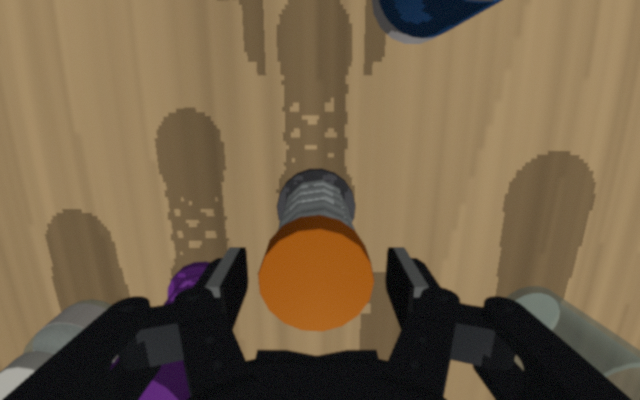

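The cap is centred between the fingers, at (316,278). I'll nudge 2 mm, close and lift 190 mm, so the foot clears the 156 mm column.

```bash
python3 -m creep '[{"tx":2,"ty":0,"tz":1,"wx":0,"wy":0,"wz":0},{"tx":0,"ty":0,"tz":0,"wx":0,"wy":0,"wz":0}]'; python3 -m creep '[{"tx":0,"ty":0,"tz":0,"wx":0,"wy":0,"wz":0},{"tx":0,"ty":0,"tz":0,"wx":0,"wy":0,"wz":0},{"tx":0,"ty":0,"tz":0,"wx":0,"wy":0,"wz":0},{"tx":0,"ty":0,"tz":0,"wx":0,"wy":0,"wz":0},{"tx":0,"ty":0,"tz":0,"wx":0,"wy":0,"wz":0},{"tx":0,"ty":0,"tz":-5,"wx":0,"wy":0,"wz":0},{"tx":0,"ty":0,"tz":-15,"wx":0,"wy":0,"wz":0},{"tx":0,"ty":0,"tz":-25,"wx":0,"wy":0,"wz":0}]' 0
python3 -m creep '[{"tx":0,"ty":0,"tz":-30,"wx":0,"wy":0,"wz":0},{"tx":0,"ty":0,"tz":-30,"wx":0,"wy":0,"wz":0},{"tx":0,"ty":0,"tz":-30,"wx":0,"wy":0,"wz":0},{"tx":0,"ty":0,"tz":-30,"wx":0,"wy":0,"wz":0},{"tx":0,"ty":0,"tz":-25,"wx":0,"wy":0,"wz":0},{"tx":-20,"ty":3,"tz":0,"wx":0,"wy":0,"wz":0},{"tx":-30,"ty":5,"tz":0,"wx":0,"wy":0,"wz":0},{"tx":-30,"ty":5,"tz":0,"wx":0,"wy":0,"wz":0},{"tx":-30,"ty":5,"tz":0,"wx":0,"wy":0,"wz":0},{"tx":-20,"ty":3,"tz":0,"wx":0,"wy":0,"wz":0},{"tx":-10,"ty":0,"tz":0,"wx":0,"wy":0,"wz":0},{"tx":0,"ty":0,"tz":0,"wx":0,"wy":0,"wz":0}]'
python3 - <<'E'
from h import *
T=pose(); im=imaging.snapshot('wrist'); cv2.imwrite('pics/w3.png',im); np.save('T3.npy',T)
s=imaging.snapshot('side'); cv2.imwrite('pics/s3.png',s)
for p in [(.612,-.008,.032),(.617,-.016,.032)]: print(proj('wrist',p,T))
E
```

```text
clock: 4.6
tool_pos: [0.5573, 0.3345, 0.0995]
tool_rot: [179.9, -0.0, 89.9]
force: [0.2, -0.5, 1.3]
gripper_width: 0.0641
clock: 5.4
tool_pos: [0.555, 0.3333, 0.1421]
tool_rot: [-179.7, 0.1, 89.9]
force: [0.1, -0.6, -2.3]
gripper_width: 0.0469
clock: 6.6
tool_pos: [0.5775, 0.1931, 0.2889]
tool_rot: [180.0, -0.0, 89.8]
force: [0.3, 0.6, -2.2]
gripper_width: 0.0462
[341.56212506 313.75003791]
[345.05405606 318.67782858]
```

View pics/w3.png

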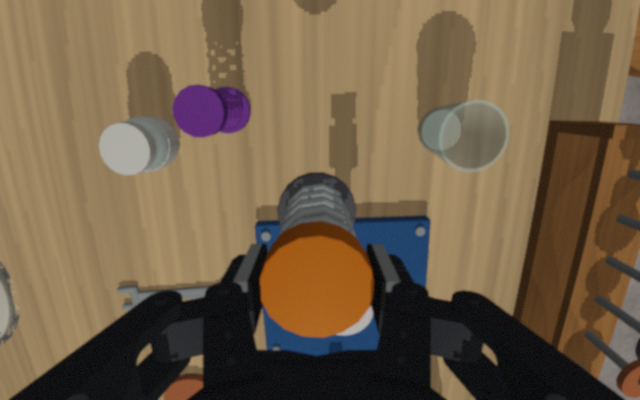

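The spring is held, with its cap at (316,280). The far tester base edge runs from (257,220) to (428,217). I'll work out the plate position from several sources.

Run:
```python
from h import *
T=np.load('T3.npy')
a=onz('wrist',257,220,.02,T); b=onz('wrist',428,217,.02,T); d=(b-a)/np.linalg.norm(b-a); print('edge',a,b,np.linalg.norm(b-a),np.degrees(np.arctan2(d[1],d[0])))
yd=np.array([-d[1],d[0],0]); print('plate wrist',(a+b)/2-.125*yd)
# top/side: white plate blob
for n,f,(u,v) in (('top','pics/top0.png',(325,172)),('side','pics/side0.png',(345,228))):
    im=cv2.imread(f); h=cv2.cvtColor(im,cv2.COLOR_BGR2HSV); m=cv2.inRange(h,(0,0,140),(180,70,255)); 
    k,l,st,c=cv2.connectedComponentsWithStats(m); i=l[v,u]; print(n,st[i],c[i],onz(n,*c[i],.031))
tc=[onz('top',275+(x-300)/5+.0,130+y/5,.02) for x,y in((375,60),(378,377),(790,368),(779,51))]
print(np.round(tc,4))
print('cap top calib',onz('top',223,184.4,.11), 'cap in tool', onz('wrist',316,276,T[2,3]+.0105,T)-T[:3,3])
```

```text
edge [0.50114513 0.12430869 0.02      ] [0.72182151 0.1279014  0.02      ] 0.22070561869270555 0.9327172741977794
plate wrist [0.61351811 0.0011216  0.02      ]
top [313 160  24  24 438] [324.96803653 171.18721461] [ 0.61406872 -0.00591256  0.031     ]
side [332 217  27  21 456] [344.89473684 227.13815789] [ 0.61688587 -0.01069436  0.031     ]
[[ 0.7205  0.1196  0.02  ]
 [ 0.4943  0.1127  0.02  ]
 [ 0.5032 -0.1738  0.02  ]
 [ 0.7292 -0.1677  0.02  ]]
cap top calib [0.55342994 0.32796134 0.11      ] cap in tool [0.00025021 0.00588533 0.0105    ]
```

```bash
python3 -m creep '[{"tx":-20,"ty":4,"tz":0,"wx":0,"wy":0,"wz":0},{"tx":-30,"ty":6,"tz":0,"wx":0,"wy":0,"wz":0},{"tx":-30,"ty":6,"tz":0,"wx":0,"wy":0,"wz":0},{"tx":-30,"ty":6,"tz":0,"wx":0,"wy":0,"wz":0},{"tx":-30,"ty":6,"tz":0,"wx":0,"wy":0,"wz":0},{"tx":-30,"ty":5,"tz":0,"wx":0,"wy":0,"wz":0},{"tx":-18,"ty":3,"tz":0,"wx":0,"wy":0,"wz":0},{"tx":-8,"ty":0,"tz":10,"wx":0,"wy":0,"wz":0},{"tx":0,"ty":0,"tz":25,"wx":0,"wy":0,"wz":0},{"tx":0,"ty":0,"tz":30,"wx":0,"wy":0,"wz":0},{"tx":0,"ty":0,"tz":25,"wx":0,"wy":0,"wz":0},{"tx":0,"ty":0,"tz":0,"wx":0,"wy":0,"wz":0}]'
python3 -m creep '[{"tx":0,"ty":0,"tz":20,"wx":0,"wy":0,"wz":0},{"tx":0,"ty":0,"tz":18,"wx":0,"wy":0,"wz":0},{"tx":0,"ty":0,"tz":10,"wx":0,"wy":0,"wz":0},{"tx":0,"ty":0,"tz":0,"wx":0,"wy":0,"wz":0},{"tx":0,"ty":0,"tz":0,"wx":0,"wy":0,"wz":0}]'
python3 - <<'E'
from h import *
T=pose(); im=imaging.snapshot('wrist'); np.save('T4.npy',T); s=imaging.snapshot('side'); cv2.imwrite('pics/w4.png',im);cv2.imwrite('pics/s4.png',s)
print(T[:3,3])
a=cv2.resize(im[100:400,190:450],(520,600),interpolation=cv2.INTER_CUBIC); b=cv2.resize(s[130:280,310:380],(280,600),interpolation=cv2.INTER_CUBIC)
cv2.imwrite('pics/c4.png',np.hstack([a,b]))
E
```

```text
clock: 7.9
tool_pos: [0.61, 0.0, 0.1929]
tool_rot: [-179.4, -0.2, 90.0]
force: [-2.0, 0.0, -3.1]
gripper_width: 0.0463
clock: 8.4
tool_pos: [0.6139, -0.0018, 0.1515]
tool_rot: [179.9, 0.0, 90.0]
force: [0.3, 0.6, -2.2]
gripper_width: 0.0461
[ 0.61394116 -0.0018259   0.15147135]
```

View pics/c4.png

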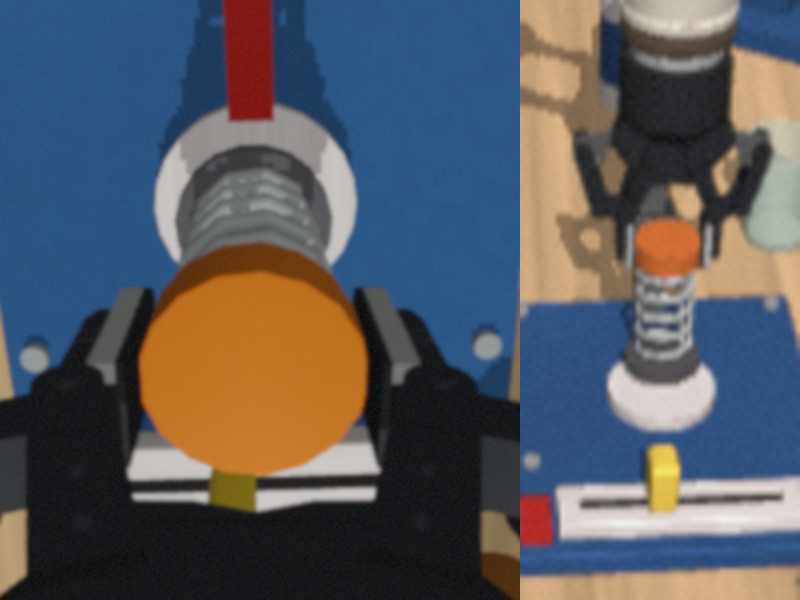

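Run:
```python
from h import *
T=np.load('T4.npy'); f=lambda x,y,z:onz('wrist',190+x/2,100+y/2,z,T)
fb=T[2,3]+.0105-.11; print('foot z',fb)
print('foot far edge', f(254,145,fb)-[0,.028,0], 'via top', f(254,148,fb+.01)-[0,.028,0], 'w',f(177,205,fb+.008),f(331,205,fb+.008))
print('plate far', f(256,102,.022)-[0,.04,0], f(256,106,.032)-[0,.04,0],'w',f(155,200,.032),f(357,200,.032))
print('cap', f(254,362,T[2,3]+.0105))
for c in [(345,227)]: pass
for yp in (-.004,0,.004):
    o,d=ray('wrist',190+250/2,100+121/2,T); t=(yp+.046-o[1])/d[1]; print('blade',yp,o+d*t)
# side view: foot and plate
g=lambda x,y,z:onz('side',310+(x-520)/4,130+y/4,z)
print('side plate',g(661,375,.032)-0,'foot bottom near', g(661,381,fb)+[0,.028,0],'plate near',g(661,420,.032)+[0,.04,0])
```

```text
foot z 0.05197134958816994
foot far edge [ 0.61488033 -0.00320053  0.05197135] via top [ 0.61484963 -0.00225998  0.06197135] w [0.58784417 0.00499475 0.05997135] [0.64191133 0.00499283 0.05997135]
plate far [ 0.61574863 -0.00390092  0.022     ] [ 0.61568956 -0.00410877  0.032     ] w [ 0.57586832 -0.00118597  0.032     ] [ 0.65565804 -0.00118782  0.032     ]
cap [0.61457138 0.00178333 0.16197135]
blade -0.004 [0.6136332  0.042      0.10597983]
blade 0 [0.61370873 0.046      0.13097958]
blade 0.004 [0.61378426 0.05       0.15597934]
side plate [0.6190166  0.00401143 0.032     ] foot bottom near [6.15750535e-01 2.00819763e-04 5.19713496e-02] plate near [ 0.61506831 -0.00784514  0.032     ]
```

The foot is within about 2 mm of the plate centre (wrist: foot (0.615,−0.003), plate (0.6157,−0.004)). Lowering it now.

```bash
python3 -m creep '[{"tx":-1,"ty":1,"tz":8,"wx":0,"wy":0,"wz":0},{"tx":0,"ty":0,"tz":6,"wx":0,"wy":0,"wz":0},{"tx":0,"ty":0,"tz":3,"wx":0,"wy":0,"wz":0},{"tx":0,"ty":0,"tz":1,"wx":0,"wy":0,"wz":0},{"tx":0,"ty":0,"tz":0,"wx":0,"wy":0,"wz":0},{"tx":0,"ty":0,"tz":0,"wx":0,"wy":0,"wz":0}]'; python3 -m creep '[{"tx":0,"ty":0,"tz":1,"wx":0,"wy":0,"wz":0},{"tx":0,"ty":0,"tz":0,"wx":0,"wy":0,"wz":0}]'; python3 -m creep '[{"tx":0,"ty":0,"tz":1,"wx":0,"wy":0,"wz":0},{"tx":0,"ty":0,"tz":0,"wx":0,"wy":0,"wz":0}]'
```

```text
clock: 9.1
tool_pos: [0.6145, -0.0031, 0.1324]
tool_rot: [180.0, 0.0, 89.9]
force: [0.1, -0.2, -2.4]
gripper_width: 0.0462
clock: 9.3
tool_pos: [0.6146, -0.0031, 0.1316]
tool_rot: [180.0, 0.0, 89.9]
force: [-0.8, 0.9, -0.5]
gripper_width: 0.0462
clock: 9.5
tool_pos: [0.6146, -0.0032, 0.1307]
tool_rot: [180.0, 0.0, 89.9]
force: [-0.4, -0.0, -0.1]
gripper_width: 0.0457
```

It's in contact: the z force went from −2.4 to about 0 N. Releasing and lifting straight up.

```bash
python3 -m creep '[{"tx":0,"ty":0,"tz":0,"wx":0,"wy":0,"wz":0},{"tx":0,"ty":0,"tz":0,"wx":0,"wy":0,"wz":0},{"tx":0,"ty":0,"tz":0,"wx":0,"wy":0,"wz":0},{"tx":0,"ty":0,"tz":0,"wx":0,"wy":0,"wz":0},{"tx":0,"ty":0,"tz":-5,"wx":0,"wy":0,"wz":0},{"tx":0,"ty":0,"tz":-15,"wx":0,"wy":0,"wz":0},{"tx":0,"ty":0,"tz":-30,"wx":0,"wy":0,"wz":0},{"tx":0,"ty":0,"tz":-40,"wx":0,"wy":0,"wz":0},{"tx":0,"ty":0,"tz":-30,"wx":0,"wy":0,"wz":0},{"tx":0,"ty":0,"tz":0,"wx":0,"wy":0,"wz":0},{"tx":0,"ty":0,"tz":0,"wx":0,"wy":0,"wz":0}]' 0.7
python3 - <<'E'
from h import *
T=pose(); im=imaging.snapshot('wrist'); np.save('T5.npy',T); s=imaging.snapshot('side'); cv2.imwrite('pics/w5.png',im);cv2.imwrite('pics/s5.png',s)
print(T[:3,3])
h=cv2.cvtColor(im,cv2.COLOR_BGR2HSV); m=cv2.inRange(h,(8,180,150),(20,255,255)); cn=max(cv2.findContours(m,0,2)[0],key=cv2.contourArea); c=cv2.minEnclosingCircle(cn); print(c,onz('wrist',*c[0],.142,T))
a=cv2.resize(im[80:380,190:450],(520,600),interpolation=cv2.INTER_CUBIC); b=cv2.resize(s[130:280,310:380],(280,600),interpolation=cv2.INTER_CUBIC)
cv2.imwrite('pics/c5.png',np.hstack([a,b]))
E
```

```text
clock: 10.6
tool_pos: [0.615, -0.0032, 0.2524]
tool_rot: [179.8, 0.0, 89.9]
force: [0.8, 0.4, -1.5]
gripper_width: 0.0597
[ 0.61498971 -0.00319011  0.25240241]
((315.2621765136719, 202.8112030029297), 29.909568786621094) [ 0.61484836 -0.00223657  0.142     ]
```

View pics/c5.png

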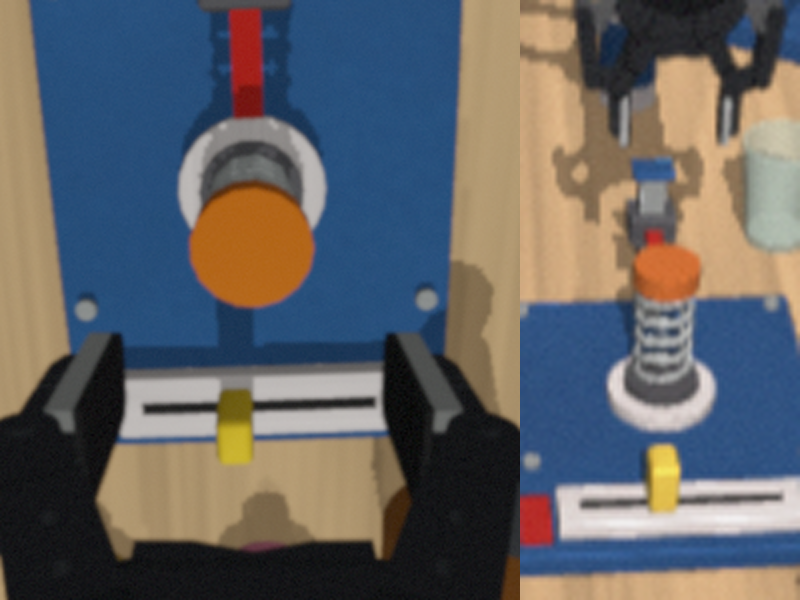

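The spring stands upright on the plate with its cap at world (0.615,−0.002). Now over to the weight.

```bash
python3 -m creep '[{"tx":-15,"ty":-5,"tz":0,"wx":0,"wy":0,"wz":0},{"tx":-35,"ty":-13,"tz":0,"wx":0,"wy":0,"wz":0},{"tx":-40,"ty":-16,"tz":0,"wx":0,"wy":0,"wz":0},{"tx":-40,"ty":-16,"tz":0,"wx":0,"wy":0,"wz":0},{"tx":-40,"ty":-16,"tz":0,"wx":0,"wy":0,"wz":0},{"tx":-40,"ty":-16,"tz":5,"wx":0,"wy":0,"wz":0},{"tx":-40,"ty":-16,"tz":10,"wx":0,"wy":0,"wz":0},{"tx":-35,"ty":-12,"tz":20,"wx":0,"wy":0,"wz":0},{"tx":-18,"ty":-5,"tz":30,"wx":0,"wy":0,"wz":0},{"tx":0,"ty":0,"tz":25,"wx":0,"wy":0,"wz":0},{"tx":0,"ty":0,"tz":0,"wx":0,"wy":0,"wz":0},{"tx":0,"ty":0,"tz":0,"wx":0,"wy":0,"wz":0}]'
python3 - <<'E'
from h import *
T=pose(); im=imaging.snapshot('wrist'); np.save('T6.npy',T); cv2.imwrite('pics/w6.png',im); print(T[:3,3])
h=cv2.cvtColor(im,cv2.COLOR_BGR2HSV); m=cv2.inRange(h,(0,0,0),(180,255,70)); m[265:]=0
k,l,st,c=cv2.connectedComponentsWithStats(m)
for i in range(1,k):
    if st[i,4]>200: print(st[i],c[i])
E
```

```text
clock: 11.9
tool_pos: [0.4982, -0.3059, 0.1599]
tool_rot: [-179.9, -0.1, 89.9]
force: [-0.4, -0.1, 0.8]
gripper_width: 0.0598
[ 0.49822804 -0.30588457  0.15985003]
[565  17  51   8 258] [591.50775194  21.01162791]
[ 553   63   87   86 5344] [599.37874251 108.52975299]
[170 167  57  50 376] [207.9787234  184.00797872]
[ 297  179   44   48 1657] [318.33735667 202.58117079]
[155 199  36  31 433] [177.49884527 211.14318707]
[214 247  38  18 406] [237.4408867  257.58374384]
[382 247  37  18 404] [395.33168317 257.57425743]
```

View pics/w6.png

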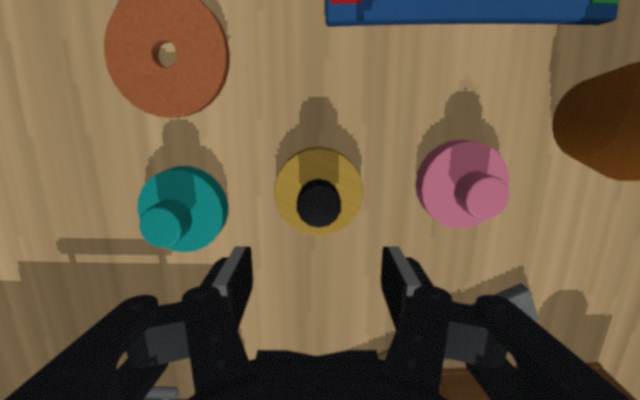

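The brass weight sits directly below, with its black knob at (319,204) and disc centre at (318,191). The turquoise and pink look-alikes are well off to the sides.

Run:
```python
from h import *
T=np.load('T6.npy'); print(onz('wrist',319,204,.06,T),onz('wrist',318.5,191,.02,T), T[:3,3])
# blade tip triangulation T4,T5 (upper edge tip)
A=[];b=[]
for f,u,v in (('T4.npy',315,160),('T5.npy',314,138)):
    o,d=ray('wrist',u,v,np.load(f)); d/=np.linalg.norm(d); P=np.eye(3)-np.outer(d,d); A.append(P); b.append(P@o)
print('blade tip',np.linalg.solve(sum(A),sum(b)))
```

```text
[ 0.50034502 -0.3025173   0.06      ] [ 0.5001554  -0.30294443  0.02      ] [ 0.49822804 -0.30588457  0.15985003]
blade tip [0.61378561 0.04460179 0.12068794]
```

```bash
python3 -m creep '[{"tx":3,"ty":2,"tz":15,"wx":0,"wy":0,"wz":0},{"tx":0,"ty":0,"tz":30,"wx":0,"wy":0,"wz":0},{"tx":0,"ty":0,"tz":30,"wx":0,"wy":0,"wz":0},{"tx":0,"ty":0,"tz":25,"wx":0,"wy":0,"wz":0},{"tx":0,"ty":0,"tz":15,"wx":0,"wy":0,"wz":0},{"tx":0,"ty":0,"tz":0,"wx":0,"wy":0,"wz":0},{"tx":0,"ty":0,"tz":0,"wx":0,"wy":0,"wz":0}]'
python3 -m creep '[{"tx":0,"ty":0,"tz":0,"wx":0,"wy":0,"wz":0},{"tx":0,"ty":0,"tz":0,"wx":0,"wy":0,"wz":0},{"tx":0,"ty":0,"tz":0,"wx":0,"wy":0,"wz":0},{"tx":0,"ty":0,"tz":0,"wx":0,"wy":0,"wz":0},{"tx":0,"ty":0,"tz":0,"wx":0,"wy":0,"wz":0},{"tx":0,"ty":0,"tz":0,"wx":0,"wy":0,"wz":0}]' 0
python3 -m creep '[{"tx":0,"ty":0,"tz":-5,"wx":0,"wy":0,"wz":0},{"tx":0,"ty":0,"tz":-15,"wx":0,"wy":0,"wz":0},{"tx":0,"ty":0,"tz":-30,"wx":0,"wy":0,"wz":0},{"tx":0,"ty":0,"tz":-30,"wx":0,"wy":0,"wz":0},{"tx":0,"ty":0,"tz":-30,"wx":0,"wy":0,"wz":0},{"tx":0,"ty":0,"tz":-30,"wx":0,"wy":0,"wz":0},{"tx":0,"ty":0,"tz":-30,"wx":0,"wy":0,"wz":0},{"tx":0,"ty":0,"tz":-20,"wx":0,"wy":0,"wz":0},{"tx":0,"ty":0,"tz":0,"wx":0,"wy":0,"wz":0},{"tx":0,"ty":0,"tz":0,"wx":0,"wy":0,"wz":0}]'
python3 - <<'E'
from h import *
T=pose(); im=imaging.snapshot('wrist'); np.save('T7.npy',T); cv2.imwrite('pics/w7.png',im); print(T[:3,3])
for _ in range(1): print(robot.read_state()['force'])
E
```

```text
clock: 12.65
tool_pos: [0.5017, -0.3033, 0.0462]
tool_rot: [179.9, 0.1, 90.0]
force: [-0.3, -0.3, 0.7]
gripper_width: 0.0598
clock: 13.25
tool_pos: [0.501, -0.3039, 0.0474]
tool_rot: [-180.0, 0.1, 90.0]
force: [-4.6, 0.7, 8.0]
gripper_width: 0.0323
clock: 14.25
tool_pos: [0.5006, -0.3025, 0.2347]
tool_rot: [-180.0, -0.0, 89.9]
force: [-0.4, 0.2, -9.9]
gripper_width: 0.0321
[ 0.50063431 -0.30249507  0.23465498]
[-1.20345509 -0.23618757 -9.24541086]
```

Lifted: the load is about 9.3–9.9 N, so roughly 0.9–0.95 kg, and the underside is about 47 mm below the TCP. Carrying it over the spring.

```bash
python3 -m creep '[{"tx":15,"ty":6,"tz":0,"wx":0,"wy":0,"wz":0},{"tx":30,"ty":11,"tz":0,"wx":0,"wy":0,"wz":0},{"tx":35,"ty":13,"tz":0,"wx":0,"wy":0,"wz":0},{"tx":35,"ty":13,"tz":0,"wx":0,"wy":0,"wz":0},{"tx":35,"ty":14,"tz":0,"wx":0,"wy":0,"wz":0},{"tx":35,"ty":14,"tz":0,"wx":0,"wy":0,"wz":0},{"tx":35,"ty":13,"tz":0,"wx":0,"wy":0,"wz":0},{"tx":35,"ty":13,"tz":0,"wx":0,"wy":0,"wz":0},{"tx":25,"ty":10,"tz":0,"wx":0,"wy":0,"wz":0},{"tx":15,"ty":5,"tz":5,"wx":0,"wy":0,"wz":0},{"tx":5,"ty":2,"tz":10,"wx":0,"wy":0,"wz":0},{"tx":0,"ty":0,"tz":10,"wx":0,"wy":0,"wz":0}]'
python3 -m creep '[{"tx":0,"ty":0,"tz":5,"wx":0,"wy":0,"wz":0},{"tx":0,"ty":0,"tz":0,"wx":0,"wy":0,"wz":0},{"tx":0,"ty":0,"tz":0,"wx":0,"wy":0,"wz":0},{"tx":0,"ty":0,"tz":0,"wx":0,"wy":0,"wz":0}]'
python3 - <<'E'
from h import *
T=pose(); im=imaging.snapshot('wrist'); np.save('T8.npy',T); s=imaging.snapshot('side'); cv2.imwrite('pics/w8.png',im);cv2.imwrite('pics/s8.png',s)
print(T[:3,3])
a=cv2.resize(im[100:400,190:450],(520,600),interpolation=cv2.INTER_CUBIC); b=cv2.resize(s[130:280,310:380],(280,600),interpolation=cv2.INTER_CUBIC)
cv2.imwrite('pics/c8.png',np.hstack([a,b]))
E
```

```text
clock: 15.5
tool_pos: [0.6146, -0.003, 0.2083]
tool_rot: [-179.9, 0.0, 90.0]
force: [0.5, -0.7, -8.5]
gripper_width: 0.0326
clock: 15.9
tool_pos: [0.6156, -0.0039, 0.206]
tool_rot: [179.9, 0.0, 89.9]
force: [0.1, 0.1, -9.0]
gripper_width: 0.0324
[ 0.61563978 -0.00385405  0.20601294]
```

View pics/c8.png

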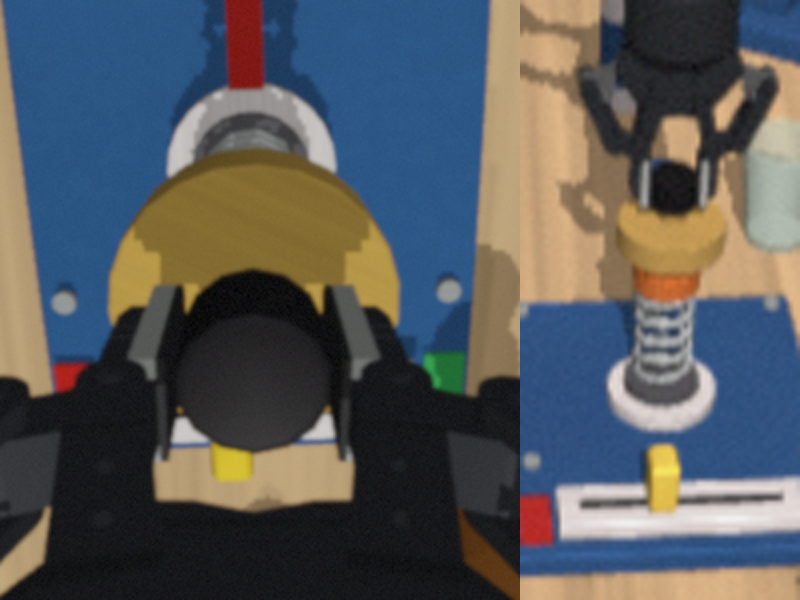

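Run:
```python
from h import *
T=np.load('T8.npy'); z=T[2,3]
print('knob',onz('wrist',190+254/2,100+382/2,z+.013,T),'disc front edge',onz('wrist',190+253/2,100+152/2,z-.047,T)-[0,.038,0])
print('disc w',onz('wrist',190+109/2,100+290/2,z-.036,T),onz('wrist',190+400/2,100+290/2,z-.036,T))
T5=np.load('T5.npy'); print('cap5',onz('wrist',190+252/2,80+244/2,.142,T5))
g=lambda x,y,zz:onz('side',310+(x-520)/4,130+y/4,zz)
print('side disc',g(672,225,z-.025),'cap(s5)',g(667,264,.142),'cap edges now', g(634.5,275,.13),g(698.5,275,.13))
```

```text
knob [ 0.61626819 -0.00333986  0.21901294] disc front edge [ 0.61617665 -0.00681427  0.15901294]
disc w [ 0.57672046 -0.00489132  0.17001294] [ 0.65637833 -0.00501417  0.17001294]
cap5 [ 0.61541103 -0.00159211  0.142     ]
side disc [ 0.61873303 -0.01717527  0.18101294] cap(s5) [ 0.61768168 -0.00842056  0.142     ] cap edges now [ 0.59540215 -0.00454818  0.13      ] [ 0.64087846 -0.00538196  0.13      ]
```

```bash
python3 -m creep '[{"tx":2,"ty":-1,"tz":4,"wx":0,"wy":0,"wz":0},{"tx":0,"ty":0,"tz":4,"wx":0,"wy":0,"wz":0},{"tx":0,"ty":0,"tz":3,"wx":0,"wy":0,"wz":0},{"tx":0,"ty":0,"tz":3,"wx":0,"wy":0,"wz":0},{"tx":0,"ty":0,"tz":3,"wx":0,"wy":0,"wz":0},{"tx":0,"ty":0,"tz":3,"wx":0,"wy":0,"wz":0},{"tx":0,"ty":0,"tz":3,"wx":0,"wy":0,"wz":0},{"tx":0,"ty":0,"tz":3,"wx":0,"wy":0,"wz":0},{"tx":0,"ty":0,"tz":0,"wx":0,"wy":0,"wz":0},{"tx":0,"ty":0,"tz":0,"wx":0,"wy":0,"wz":0}]'
python3 -m creep '[{"tx":0,"ty":0,"tz":3,"wx":0,"wy":0,"wz":0},{"tx":0,"ty":0,"tz":3,"wx":0,"wy":0,"wz":0},{"tx":0,"ty":0,"tz":0,"wx":0,"wy":0,"wz":0},{"tx":0,"ty":0,"tz":0,"wx":0,"wy":0,"wz":0}]'
```

```text
clock: 17.0
tool_pos: [0.6144, -0.0011, 0.1796]
tool_rot: [180.0, 0.0, 89.9]
force: [-0.5, 1.0, -5.2]
gripper_width: 0.032
clock: 17.4
tool_pos: [0.6144, -0.0011, 0.1734]
tool_rot: [180.0, 0.0, 89.9]
force: [-1.3, 0.2, -3.9]
gripper_width: 0.0324
```

```bash
python3 -m creep '[{"tx":0,"ty":0,"tz":2,"wx":0,"wy":0,"wz":0},{"tx":0,"ty":0,"tz":2,"wx":0,"wy":0,"wz":0},{"tx":0,"ty":0,"tz":2,"wx":0,"wy":0,"wz":0},{"tx":0,"ty":0,"tz":0,"wx":0,"wy":0,"wz":0},{"tx":0,"ty":0,"tz":0,"wx":0,"wy":0,"wz":0}]'
python3 -m creep '[{"tx":0,"ty":0,"tz":2,"wx":0,"wy":0,"wz":0},{"tx":0,"ty":0,"tz":0,"wx":0,"wy":0,"wz":0},{"tx":0,"ty":0,"tz":0,"wx":0,"wy":0,"wz":0}]'
```

```text
clock: 17.9
tool_pos: [0.6144, -0.0011, 0.1674]
tool_rot: [180.0, 0.0, 89.9]
force: [-1.8, 0.3, -2.2]
gripper_width: 0.0324
clock: 18.2
tool_pos: [0.6144, -0.0011, 0.1654]
tool_rot: [180.0, 0.0, 89.9]
force: [-0.7, 0.5, -2.8]
gripper_width: 0.0322
```

```bash
python3 -m creep '[{"tx":0,"ty":0,"tz":2,"wx":0,"wy":0,"wz":0},{"tx":0,"ty":0,"tz":2,"wx":0,"wy":0,"wz":0},{"tx":0,"ty":0,"tz":0,"wx":0,"wy":0,"wz":0},{"tx":0,"ty":0,"tz":0,"wx":0,"wy":0,"wz":0}]'
python3 -m creep '[{"tx":0,"ty":0,"tz":2,"wx":0,"wy":0,"wz":0},{"tx":0,"ty":0,"tz":0,"wx":0,"wy":0,"wz":0},{"tx":0,"ty":0,"tz":0,"wx":0,"wy":0,"wz":0}]'; python3 -m creep '[{"tx":0,"ty":0,"tz":0,"wx":0,"wy":0,"wz":0}]'
```

```text
clock: 18.6
tool_pos: [0.6144, -0.0011, 0.1614]
tool_rot: [180.0, 0.0, 89.9]
force: [-1.7, 0.5, -0.4]
gripper_width: 0.0326
clock: 18.9
tool_pos: [0.6144, -0.0011, 0.1594]
tool_rot: [180.0, 0.0, 89.9]
force: [-1.7, 0.3, 0.3]
gripper_width: 0.0325
clock: 19.0
tool_pos: [0.6144, -0.0011, 0.1594]
tool_rot: [180.0, 0.0, 89.9]
force: [-1.9, 0.5, 0.3]
gripper_width: 0.0321
```

Balanced: force z is about 0 at roughly 30 mm compression. Releasing and retreating straight up.

```bash
python3 -m creep '[{"tx":0,"ty":0,"tz":0,"wx":0,"wy":0,"wz":0},{"tx":0,"ty":0,"tz":0,"wx":0,"wy":0,"wz":0},{"tx":0,"ty":0,"tz":0,"wx":0,"wy":0,"wz":0},{"tx":0,"ty":0,"tz":0,"wx":0,"wy":0,"wz":0},{"tx":0,"ty":0,"tz":0,"wx":0,"wy":0,"wz":0},{"tx":0,"ty":0,"tz":-5,"wx":0,"wy":0,"wz":0},{"tx":0,"ty":0,"tz":-15,"wx":0,"wy":0,"wz":0},{"tx":0,"ty":0,"tz":-30,"wx":0,"wy":0,"wz":0},{"tx":0,"ty":0,"tz":-30,"wx":0,"wy":0,"wz":0},{"tx":0,"ty":0,"tz":-10,"wx":0,"wy":0,"wz":0},{"tx":0,"ty":0,"tz":0,"wx":0,"wy":0,"wz":0},{"tx":0,"ty":0,"tz":0,"wx":0,"wy":0,"wz":0}]' 0.7
python3 - <<'E'
from h import *
T=pose(); im=imaging.snapshot('wrist'); np.save('T9.npy',T); s=imaging.snapshot('side'); cv2.imwrite('pics/w9.png',im);cv2.imwrite('pics/s9.png',s)
print(T[:3,3])
a=cv2.resize(im[80:380,190:450],(520,600),interpolation=cv2.INTER_CUBIC); b=cv2.resize(s[150:270,315:371],(280,600),interpolation=cv2.INTER_CUBIC)
cv2.imwrite('pics/c9.png',np.hstack([a,b]))
E
```

```text
clock: 20.2
tool_pos: [0.6138, -0.001, 0.2483]
tool_rot: [-179.9, -0.0, 89.9]
force: [-0.0, -0.3, -0.2]
gripper_width: 0.0601
[ 0.61382617 -0.00098064  0.24829429]
```

View pics/c9.png

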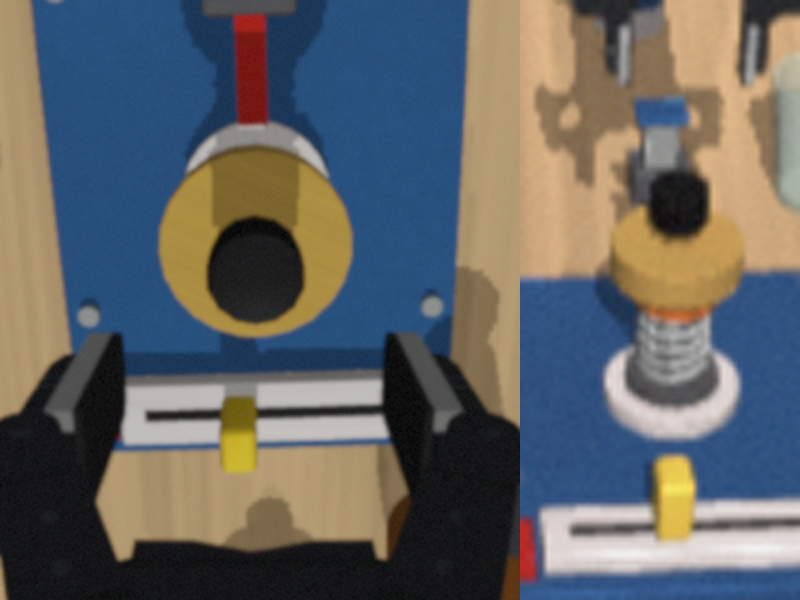

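The weight rests level on the cap and is clear of the fingers. I've now viewed 11 pictures, so I'll do the blade-height comparison numerically from the red masks in the saved images.

Run:
```python
from h import *
def red(f,box):
    x0,y0,x1,y1=box; im=cv2.imread(f)[y0:y1,x0:x1]; h=cv2.cvtColor(im,cv2.COLOR_BGR2HSV)
    m=cv2.inRange(h,(0,140,60),(6,255,255))|cv2.inRange(h,(172,140,60),(180,255,255))
    ys,xs=np.nonzero(m); return [(int(y)+y0,int(xs[ys==y].min())+x0,int(xs[ys==y].max())+x0) for y in np.unique(ys)]
S=red('pics/side0.png',(325,165,365,215)); print('side0',S)
Tp=red('pics/top0.png',(285,155,325,185)); print('top0',Tp)
W={}
for n in (4,5,8,9):
    r=red(f'pics/w{n}.png',(280,60,350,200)); W[n]=r[-1]; print(n,r[0],r[len(r)//2],r[-3:])
```

```text
side0 [(188, 341, 344), (189, 341, 345), (190, 342, 345), (191, 342, 345), (192, 342, 345), (193, 342, 345), (194, 342, 345), (195, 343, 346), (196, 343, 344)]
top0 [(166, 299, 309), (167, 298, 310), (168, 298, 310), (169, 299, 309)]
4 (74, 302, 324) (117, 303, 325) [(157, 305, 325), (158, 305, 325), (159, 305, 320)]
5 (84, 314, 318) (111, 306, 320) [(136, 307, 320), (137, 307, 320), (138, 308, 311)]
8 (78, 310, 318) (111, 303, 320) [(141, 305, 320), (142, 305, 320), (143, 305, 319)]
9 (87, 310, 321) (114, 308, 322) [(139, 309, 323), (140, 309, 322), (141, 310, 316)]
```

Run:
```python
from h import *
def zat(name,u,v,y,T=None):
    o,d=ray(name,u,v,T); return (o+d*(y-o[1])/d[1])[2]
print('side: z at y=py+.046:',[round(zat('side',344,195.3,p+.046),4) for p in(-.0107,-.0085,-.006)])
TT={n:np.load(f'T{n}.npy') for n in(4,5,8,9)}; px={4:(315,159.3),5:(314,138.2),8:(312.5,143.5),9:(316,141.3)}
A=[];b=[]
for n in TT:
    o,d=ray('wrist',*px[n],TT[n]); d/=np.linalg.norm(d);P=np.eye(3)-np.outer(d,d);A.append(P);b.append(P@o)
p=np.linalg.solve(sum(A),sum(b)); print('wrist tri',p)
o,d=ray('side',344,195.3); d/=np.linalg.norm(d);P=np.eye(3)-np.outer(d,d)
print('all tri',np.linalg.solve(sum(A)+P,sum(b)+P@o))
# width-based depth
for n,r in {4:(305,326),8:(305,321),9:(309,323.5),5:(307,321)}.items():
    v=px[n][1]; f=lambda z:np.linalg.norm(onz('wrist',r[0],v,z,TT[n])-onz('wrist',r[1],v,z,TT[n]))
    zs=np.linspace(.08,.16,81); print('width z',n,zs[np.argmin([abs(f(z)-.012) for z in zs])])
# loaded weight: disc upper face width 76 & knob in w9, side9
T=TT[9]; f=lambda z:np.linalg.norm(onz('wrist',190+159.5/2,80+243/2,z,T)-onz('wrist',190+352.5/2,80+243/2,z,T))
zs=np.linspace(.1,.16,121); print('disc rim z -> underside', zs[np.argmin([abs(f(z)-.076) for z in zs])]-.022)
print('disc9 centre',onz('wrist',190+256/2,80+241/2,.133,T))
for f9,z0 in (('s8',None),('s9',None)):
    im=cv2.imread(f'pics/{f9}.png'); h=cv2.cvtColor(im,cv2.COLOR_BGR2HSV); m=cv2.inRange(h,(12,110,60),(30,255,255)); m[:, :325]=0;m[:,372:]=0;m[235:]=0;m[:150]=0
    k,l,st,c=cv2.connectedComponentsWithStats(m); i=1+st[1:,4].argmax(); print(f9,st[i],c[i])
for z in(.103,.108,.113,.118): print(z,proj('side',(.617,-.008,z)), 'ref s8 underside', proj('side',(.617,-.008,.159)))
```

```text
side: z at y=py+.046: [np.float64(0.1137), np.float64(0.1121), np.float64(0.1103)]
wrist tri [0.61369653 0.04405862 0.11494416]
all tri [0.61394936 0.04324903 0.10814216]
width z 4 0.094
width z 8 0.08700000000000001
width z 9 0.10400000000000001
width z 5 0.097
disc rim z -> underside 0.10800000000000001
disc9 centre [6.15268681e-01 5.02361592e-04 1.33000000e-01]
s8 [334 180  28  23 453] [347.15452539 189.66666667]
s9 [333 191  27  22 433] [345.82448037 201.90069284]
0.103 [345.90658731 207.03144923] ref s8 underside [346.76027779 190.94756579]
0.108 [345.98123103 205.6280937 ] ref s8 underside [346.76027779 190.94756579]
0.113 [346.05617958 204.21843788] ref s8 underside [346.76027779 190.94756579]
0.118 [346.1314345  202.80244552] ref s8 underside [346.76027779 190.94756579]
```

The estimates are too close (top ≈ 0.112, blade 0.103–0.115). I'll take two wide-baseline wrist views from ±x at constant height and triangulate the blade and knob in the same frame.

```bash
cat > shot.py <<'E'
from h import *; import sys
n=sys.argv[1]; T=pose(); im=imaging.snapshot('wrist'); np.save(f'T{n}.npy',T); cv2.imwrite(f'pics/w{n}.png',im); print(T[:3,3])
E
python3 -m creep '[{"tx":0,"ty":-15,"tz":0,"wx":0,"wy":0,"wz":0},{"tx":0,"ty":-30,"tz":0,"wx":0,"wy":0,"wz":0},{"tx":0,"ty":-30,"tz":0,"wx":0,"wy":0,"wz":0},{"tx":0,"ty":-30,"tz":0,"wx":0,"wy":0,"wz":0},{"tx":0,"ty":-15,"tz":0,"wx":0,"wy":0,"wz":0},{"tx":0,"ty":0,"tz":0,"wx":0,"wy":0,"wz":0},{"tx":0,"ty":0,"tz":0,"wx":0,"wy":0,"wz":0},{"tx":0,"ty":0,"tz":0,"wx":0,"wy":0,"wz":0},{"tx":0,"ty":0,"tz":0,"wx":0,"wy":0,"wz":0}]'; python3 shot.py A
python3 -m creep '[{"tx":0,"ty":20,"tz":0,"wx":0,"wy":0,"wz":0},{"tx":0,"ty":35,"tz":0,"wx":0,"wy":0,"wz":0},{"tx":0,"ty":35,"tz":0,"wx":0,"wy":0,"wz":0},{"tx":0,"ty":35,"tz":0,"wx":0,"wy":0,"wz":0},{"tx":0,"ty":35,"tz":0,"wx":0,"wy":0,"wz":0},{"tx":0,"ty":35,"tz":0,"wx":0,"wy":0,"wz":0},{"tx":0,"ty":25,"tz":0,"wx":0,"wy":0,"wz":0},{"tx":0,"ty":10,"tz":0,"wx":0,"wy":0,"wz":0},{"tx":0,"ty":0,"tz":0,"wx":0,"wy":0,"wz":0},{"tx":0,"ty":0,"tz":0,"wx":0,"wy":0,"wz":0},{"tx":0,"ty":0,"tz":0,"wx":0,"wy":0,"wz":0}]'; python3 shot.py B
python3 - <<'E'
from h import *
out=[]
for n in 'AB':
    T=np.load(f'T{n}.npy'); u=int(proj('wrist',(.615,.01,.12),T)[0]); print(n,u)
    im=cv2.imread(f'pics/w{n}.png'); x0=min(max(u-65,0),510); print(x0); out.append(cv2.resize(im[80:280,x0:x0+130],(390,600),interpolation=cv2.INTER_CUBIC))
cv2.imwrite('pics/cAB.png',np.hstack(out))
E
```

```text
clock: 21.2
tool_pos: [0.4949, -0.001, 0.249]
tool_rot: [-180.0, -0.0, 89.9]
force: [-0.0, 0.1, -0.0]
gripper_width: 0.0598
[ 0.49485759 -0.00103307  0.2490039 ]
clock: 22.35
tool_pos: [0.7238, -0.0011, 0.2493]
tool_rot: [-180.0, -0.0, 89.9]
force: [-0.3, -0.4, -0.4]
gripper_width: 0.06
[ 0.72383672 -0.00110458  0.24927034]
A 463
398
B 182
117
```

View pics/cAB.png

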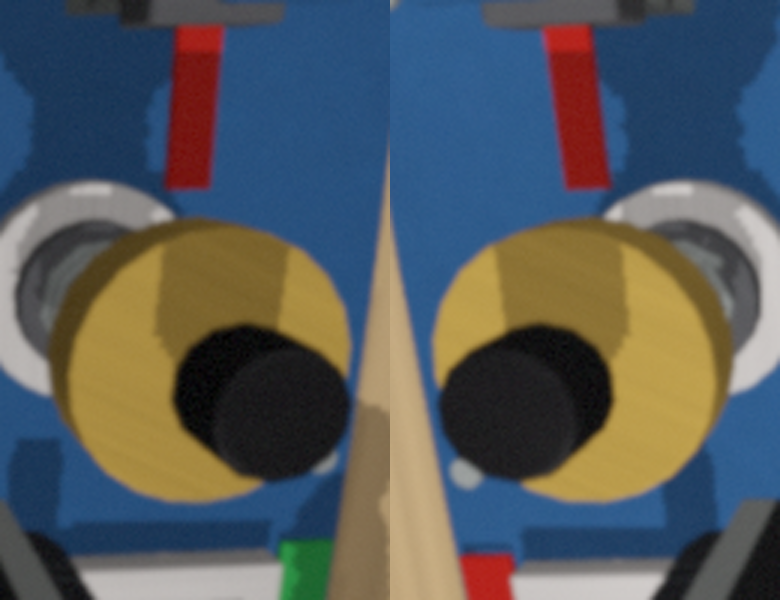

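View A/B (3× crops):
- **Blade tip:** upper edges at A (211,188) and B (564,188).
- **Knob top centre:** A (282,413), B (508,413).
- **Disc upper-face centre:** A (208,362), B (574,362).

Next I'll triangulate these.

Run:
```python
from h import *
TA,TB=np.load('TA.npy'),np.load('TB.npy')
def tri(a,b,offA=0,offB=0):
    A=[];B=[]
    for T,(u,v),x0,off in((TA,a,398,offA),(TB,(b[0]-390,b[1]),117,offB)):
        o,d=ray('wrist',x0+(u+.5)/3-.5,80+(v+.5)/3-.5,T); o=o-[off,0,0]; d/=np.linalg.norm(d);P=np.eye(3)-np.outer(d,d);A.append(P);B.append(P@o)
    return np.linalg.solve(sum(A),sum(B))
print('blade upper',tri((211,188),(564,188),.006,-.006), 'lower-edge sides',tri((166,188),(610,188),-.006,.006))
k=tri((282.5,413),(508.5,413)); print('knob',k,'underside',k[2]-.06)
d=tri((208.5,362),(574.5,362)); print('disc',d,'underside',d[2]-.022)
# automatic masks
def mask(n,f):
    im=cv2.imread(f'pics/w{n}.png'); return f(cv2.cvtColor(im,cv2.COLOR_BGR2HSV))
for n,x0 in(('A',398),('B',117)):
    m=mask(n,lambda h:cv2.inRange(h,(0,140,60),(6,255,255))|cv2.inRange(h,(172,140,60),(180,255,255)))[80:150,x0:x0+130]
    print(n,[(y+80,np.nonzero(m[y])[0].min()+x0,np.nonzero(m[y])[0].max()+x0) for y in (40,50,58,61,62,63) if m[y].any()])
for z in(.1,.11,.115,.12):
    print(z,[ (proj('wrist',(.6148+.006,.044,z),TA)).round(1),(proj('wrist',(.6148-.006,.044,z),TB)).round(1)])
```

```text
blade upper [0.61369806 0.04315006 0.10962984] lower-edge sides [0.61384932 0.04286675 0.10791044]
knob [ 0.6149318  -0.00123094  0.1697365 ] underside 0.10973649745338906
disc [ 6.14649903e-01 -1.80245262e-04  1.31372282e-01] underside 0.10937228155055795
A [(120, np.int64(455), np.int64(468)), (130, np.int64(454), np.int64(467)), (138, np.int64(454), np.int64(467)), (141, np.int64(453), np.int64(466)), (142, np.int64(454), np.int64(460))]
B [(120, np.int64(173), np.int64(186)), (130, np.int64(175), np.int64(187)), (138, np.int64(176), np.int64(189)), (141, np.int64(176), np.int64(189)), (142, np.int64(177), np.int64(184))]
0.1 [array([464.4, 140.2]), array([180.5, 140. ])]
0.11 [array([469.6, 141.5]), array([175.7, 141.2])]
0.115 [array([472.4, 142.1]), array([173.1, 141.9])]
0.12 [array([475.2, 142.8]), array([170.5, 142.5])]
```

It's a near tie at this range (about 0.109 for both, ±1.5 mm). Going closer and lower on both sides makes it roughly 4× sharper. I'll measure the edges numerically and not view any more pictures.

```bash
python3 -m creep '[{"tx":0,"ty":20,"tz":0,"wx":0,"wy":0,"wz":0},{"tx":0,"ty":0,"tz":15,"wx":0,"wy":0,"wz":0},{"tx":0,"ty":0,"tz":30,"wx":0,"wy":0,"wz":0},{"tx":0,"ty":0,"tz":30,"wx":0,"wy":0,"wz":0},{"tx":0,"ty":0,"tz":30,"wx":0,"wy":0,"wz":0},{"tx":0,"ty":0,"tz":15,"wx":0,"wy":0,"wz":0},{"tx":0,"ty":0,"tz":0,"wx":0,"wy":0,"wz":0},{"tx":0,"ty":0,"tz":0,"wx":0,"wy":0,"wz":0},{"tx":0,"ty":0,"tz":0,"wx":0,"wy":0,"wz":0}]'; python3 shot.py D
python3 -m creep '[{"tx":0,"ty":0,"tz":-30,"wx":0,"wy":0,"wz":0},{"tx":0,"ty":0,"tz":-45,"wx":0,"wy":0,"wz":0},{"tx":0,"ty":0,"tz":-45,"wx":0,"wy":0,"wz":0},{"tx":0,"ty":-20,"tz":0,"wx":0,"wy":0,"wz":0},{"tx":0,"ty":-40,"tz":0,"wx":0,"wy":0,"wz":0},{"tx":0,"ty":-40,"tz":0,"wx":0,"wy":0,"wz":0},{"tx":0,"ty":-40,"tz":0,"wx":0,"wy":0,"wz":0},{"tx":0,"ty":-40,"tz":0,"wx":0,"wy":0,"wz":0},{"tx":0,"ty":-40,"tz":0,"wx":0,"wy":0,"wz":0},{"tx":0,"ty":-30,"tz":0,"wx":0,"wy":0,"wz":0},{"tx":0,"ty":-7,"tz":0,"wx":0,"wy":0,"wz":0},{"tx":0,"ty":0,"tz":0,"wx":0,"wy":0,"wz":0}]'
python3 -m creep '[{"tx":0,"ty":0,"tz":15,"wx":0,"wy":0,"wz":0},{"tx":0,"ty":0,"tz":30,"wx":0,"wy":0,"wz":0},{"tx":0,"ty":0,"tz":30,"wx":0,"wy":0,"wz":0},{"tx":0,"ty":0,"tz":30,"wx":0,"wy":0,"wz":0},{"tx":0,"ty":0,"tz":15,"wx":0,"wy":0,"wz":0},{"tx":0,"ty":0,"tz":0,"wx":0,"wy":0,"wz":0},{"tx":0,"ty":0,"tz":0,"wx":0,"wy":0,"wz":0},{"tx":0,"ty":0,"tz":0,"wx":0,"wy":0,"wz":0}]'; python3 shot.py C
python3 - <<'E'
from h import *
for n in 'CD':
    T=np.load(f'T{n}.npy'); im=cv2.imread(f'pics/w{n}.png'); h=cv2.cvtColor(im,cv2.COLOR_BGR2HSV)
    print(n,'blade tip px expected',proj('wrist',(.614,.044,.1096),T),'knob',proj('wrist',(.6148,-.001,.1697),T))
    m=cv2.inRange(h,(0,150,60),(6,255,255))|cv2.inRange(h,(172,150,60),(180,255,255)); m[230:]=0
    k,l,st,c=cv2.connectedComponentsWithStats(m); i=1+st[1:,4].argmax(); print('red',st[i])
    ys=[st[i,1]+st[i,3]-q for q in(1,2,3,5,10,20)]
    print([(int(y),*map(int,(np.nonzero(l[y]==i)[0][[0,-1]]))) for y in ys])
    b=cv2.inRange(h,(14,100,40),(32,255,255)); k,l,st,c=cv2.connectedComponentsWithStats(b)
    for j in range(1,k):
        if st[j,4]>1500: print('brass?',st[j],c[j].round())
E
```

```text
clock: 23.3
tool_pos: [0.7456, -0.0014, 0.1321]
tool_rot: [179.8, 0.0, 89.9]
force: [-0.3, -0.6, -0.1]
gripper_width: 0.06
[ 0.74561843 -0.00140926  0.13206127]
clock: 24.55
tool_pos: [0.4876, -0.0011, 0.2509]
tool_rot: [179.8, 0.0, 89.9]
force: [-0.5, 0.6, 0.9]
gripper_width: 0.0597
clock: 25.35
tool_pos: [0.489, -0.0013, 0.131]
tool_rot: [179.8, 0.0, 89.9]
force: [-0.3, -0.7, -0.2]
gripper_width: 0.0593
[ 0.48900505 -0.00130802  0.13095241]
C blade tip px expected [574.83707894 166.71535139] knob [669.26021048 323.1414272 ]
red [ 559   76   41   93 2413]
[(168, 562, 577), (167, 559, 583), (166, 559, 583), (164, 560, 584), (159, 560, 585), (149, 562, 587)]
brass? [ 325    0  215   35 3972] [438.  17.]
brass? [  491   186   149   186 15782] [563. 258.]
D blade tip px expected [ 43.90243873 166.61141801] knob [-48.8227691 321.6141596]
red [  13   76   46   94 2399]
[(169, 36, 36), (168, 35, 54), (167, 34, 57), (165, 34, 58), (160, 32, 57), (150, 30, 55)]
brass? [  454     0   186   382 51639] [558. 168.]
brass? [    0   186   131   159 14910] [ 64. 260.]
```

Run:
```python
from h import *
from scipy.optimize import least_squares as LS
TC,TD=np.load('TC.npy'),np.load('TD.npy')
def edge(n,rows,lo,hi,ch):  # subpixel half-crossing along rows
    im=cv2.imread(f'pics/w{n}.png').astype(float); f=ch(im); r=[]
    for y in rows:
        p=f[y,lo:hi]; h=(np.median(p[:3])+np.median(p[-3:]))/2; s=np.nonzero(np.diff(np.sign(p-h)))[0]; i=s[len(s)//2]; r.append(lo+i+(h-p[i])/(p[i+1]-p[i]))
    return np.array(r)
rd=lambda im:im[...,2]-im[...,0]
rows=np.arange(145,166,3)
for nm,e in(('C right',edge('C',rows,578,594,rd)),('C left',edge('C',rows,552,568,rd)),('D left',edge('D',rows,24,40,rd)),('D right',edge('D',rows,48,64,rd))):
    k=np.polyfit(rows,e,1); print(nm,e.round(1),'at167',np.polyval(k,167).round(2))
    globals()[nm.replace(' ','')]=np.polyval(k,167)
res=lambda p,s,dz:[proj('wrist',(p[0]+s,.0435,p[1]-dz),TC)[0]-(CR if s>0 else CL), proj('wrist',(p[0]-s,.0435,p[1]-dz),TD)[0]-(DL if s>0 else DR)]
CR,CL,DL,DR=Cright,Cleft,Dleft,Dright
print('blade upper z (upper edges)',LS(res,[.614,.11],args=(.006,0)).x,'(via lower edges)',LS(res,[.614,.11],args=(-.006,.003)).x)
rr=np.arange(225,300,6)
Lc=edge('C',rr,480,502,rd); Rd=edge('D',rr,120,142,rd); print(Lc.round(1),Rd.round(1))
a=np.linspace(0,2*np.pi,721)
def ext(p,T,mn,R_=.038):
    u=[proj('wrist',(p[0]+R_*np.cos(t),-.001+R_*np.sin(t),p[1]),T)[0] for t in a[::4]]; return min(u) if mn else max(u)
f=lambda p:[ext(p,TC,True)-Lc.min(),ext(p,TD,False)-Rd.max()]
print('weight underside',LS(f,[.615,.11],diff_step=1e-3).x)
```

```text
C right [588.4 587.8 587.3 586.8 586.3 585.8 585.2] at167 584.48
C left [561.6 561.1 560.7 560.2 559.8 559.3 558.8] at167 558.22
D left [27.5 28.2 28.9 29.7 30.4 31.3 32. ] at167 32.98
D right [54.5 55.3 55.9 56.7 57.4 58.1 58.6] at167 59.64
blade upper z (upper edges) [0.61361371 0.10906674] (via lower edges) [0.61375575 0.10954083]
[488.5 499.1 496.9 494.4 492.6 491.4 489.5 489.5 489.5 490.3 492.2 494.2
 498.2] [133.5 121.8 124.  126.8 128.3 129.5 131.6 131.8 131.4 130.7 128.6 126.3
 122.6]Traceback (most recent call last):
  File "<stdin>", line 23, in <module>
    return func(*args, **kwargs)
    result = trf(vector_fun.fun, vector_fun.jac, x0, f0, J0, lb, ub, ftol, xtol,
                 gtol, max_nfev, x_scale, loss_function, tr_solver,
                 tr_options.copy(), verbose, callback=callback_wrapped)
    return trf_no_bounds(
        fun, jac, x0, f0, J0, ftol, xtol, gtol, max_nfev, x_scale,
        loss_function, tr_solver, tr_options, verbose, callback=callback)
    J = jac(x)
    self._update_jac()
    ~~~~~~~~~~~~~~~~^^
    self.J = self.jac_wrapped(xp_copy(self.x), 
[... 649 characters left out ...]
 f = np.atleast_1d(self.fun(x, *self.args, **self.kwargs))
                      ~~~~~~~~^^^^^^^^^^^^^^^^^^^^^^^^^^^^^^
    return np.atleast_1d(self.fun(x))
                         ~~~~~~~~^^^
    return self.f(x, *self.args, **self.kwargs)
           ~~~~~~^^^^^^^^^^^^^^^^^^^^^^^^^^^^^^
  File "<stdin>", line 22, in <lambda>
  File "<stdin>", line 21, in ext
  File "h.py", line 19, in proj
    m,f,C=cam(name,T); q=C[:3,:3].T@(np.array(p)-C[:3,3]); s=q[:2]/q[2]; s=s*(1+m['k1']*(s@s)); return s*f+[m['cx'],m['cy']]
          ~~~^^^^^^^^
  File "h.py", line 7, in cam
    m=imaging.camera_model(name); f=200/np.tan(np.radians(m['fov_y']/2))
ValueError: time passes only in moves, steps and waits
```

```bash
sed -i "s/m=imaging.camera_model(name); f=/m=CM(name); f=/" h.py; sed -i "3a import functools\nCM=functools.lru_cache(imaging.camera_model)" h.py
python3 - <<'E'
from h import *
from scipy.optimize import least_squares as LS
TC,TD=np.load('TC.npy'),np.load('TD.npy')
a=np.linspace(0,2*np.pi,361)
def ext(p,T,mn,y,R_=.038):
    u=[proj('wrist',(p[0]+R_*np.cos(t),y+R_*np.sin(t),p[1]),T) for t in a]; u=np.array(u); i=u[:,0].argmin() if mn else u[:,0].argmax(); return u[i]
for y in(-.003,-.001,.001):
    f=lambda p:[ext(p,TC,True,y)[0]-489.4,ext(p,TD,False,y)[0]-131.8]
    r=LS(f,[.615,.11],diff_step=1e-2); print(y,'weight underside',r.x,r.cost,ext(r.x,TC,True,y),ext(r.x,TD,False,y))
E
```

```text
-0.003 weight underside [0.61459642 0.1135342 ] 1.5547988579770713e-16 [489.40000001 271.01453978] [131.79999999 271.3710074 ]
-0.001 weight underside [0.6145988  0.11290194] 5.701109410536657e-17 [489.40000001 266.8734308 ] [131.79999999 267.25594409]
0.001 weight underside [0.61460116 0.11227299] 1.4973499488069194e-17 [489.4        262.73418046] [131.8        263.14269419]
```

The loaded top is at about 0.1129 and the blade's upper edge at about 0.1093. So the top is roughly 3.5 mm above, which agrees with the TCP-based estimate of 0.1125: the verdict is **green**. Now I'll locate the tab and the vase for the push.

Run:
```python
from h import *
T=np.load('T9.npy'); print('tab top',onz('wrist',190+239/2,80+417/2,.0745,T),'left/right',onz('wrist',190+222/2,80+417/2,.0745,T),onz('wrist',190+257/2,80+417/2,.0745,T))
print('slot L',onz('wrist',190+147/2,80+415/2,.0345,T))
print('vase',onz('side',402,290,.0),onz('top',392,137,.03))
print(robot.read_state()['tool_pos'])
```

```text
tab top [ 0.60669312 -0.11219688  0.0745    ] left/right [ 0.59778933 -0.11221546  0.0745    ] [ 0.61611783 -0.11218561  0.0745    ]
slot L [ 0.55108237 -0.13523443  0.0345    ]
vase [ 0.75144553 -0.23683708  0.        ] [ 0.73885971 -0.24152242  0.03      ]
[ 0.48884625 -0.00128651  0.13095417]
```

```bash
python3 -m creep '[{"tx":-30,"ty":0,"tz":0,"wx":0,"wy":0,"wz":0},{"tx":-35,"ty":0,"tz":0,"wx":0,"wy":0,"wz":0},{"tx":-35,"ty":0,"tz":0,"wx":0,"wy":0,"wz":0},{"tx":-22,"ty":18,"tz":0,"wx":0,"wy":0,"wz":0},{"tx":-10,"ty":28,"tz":0,"wx":0,"wy":0,"wz":0},{"tx":0,"ty":20,"tz":10,"wx":0,"wy":0,"wz":0},{"tx":0,"ty":0,"tz":25,"wx":0,"wy":0,"wz":0},{"tx":0,"ty":0,"tz":22,"wx":0,"wy":0,"wz":0},{"tx":0,"ty":0,"tz":10,"wx":0,"wy":0,"wz":0},{"tx":0,"ty":0,"tz":0,"wx":0,"wy":0,"wz":0}]' 0
python3 -m creep '[{"tx":0,"ty":10,"tz":0,"wx":0,"wy":0,"wz":0},{"tx":0,"ty":10,"tz":0,"wx":0,"wy":0,"wz":0},{"tx":0,"ty":10,"tz":0,"wx":0,"wy":0,"wz":0},{"tx":0,"ty":10,"tz":0,"wx":0,"wy":0,"wz":0},{"tx":0,"ty":10,"tz":0,"wx":0,"wy":0,"wz":0},{"tx":0,"ty":10,"tz":0,"wx":0,"wy":0,"wz":0},{"tx":0,"ty":10,"tz":0,"wx":0,"wy":0,"wz":0},{"tx":0,"ty":0,"tz":0,"wx":0,"wy":0,"wz":0},{"tx":0,"ty":0,"tz":0,"wx":0,"wy":0,"wz":0}]'
```

```text
clock: 26.4
tool_pos: [0.5526, -0.1327, 0.0615]
tool_rot: [-179.9, -0.1, 89.9]
force: [-0.4, -0.2, 0.1]
gripper_width: 0.0
clock: 27.3
tool_pos: [0.6236, -0.1331, 0.0624]
tool_rot: [180.0, 0.0, 90.0]
force: [0.4, 1.1, -0.0]
gripper_width: -0.0
```

```bash
python3 -m creep '[{"tx":0,"ty":8,"tz":0,"wx":0,"wy":0,"wz":0},{"tx":0,"ty":8,"tz":0,"wx":0,"wy":0,"wz":0},{"tx":0,"ty":6,"tz":0,"wx":0,"wy":0,"wz":0}]'; python3 -m creep '[{"tx":0,"ty":3,"tz":0,"wx":0,"wy":0,"wz":0},{"tx":0,"ty":3,"tz":0,"wx":0,"wy":0,"wz":0}]';  python3 -m creep '[{"tx":0,"ty":2,"tz":0,"wx":0,"wy":0,"wz":0},{"tx":0,"ty":0,"tz":0,"wx":0,"wy":0,"wz":0}]'
python3 - <<'E'
from h import *
for n in('top','side'):
    im=imaging.snapshot(n); cv2.imwrite(f'pics/{n}E.png',im); h=cv2.cvtColor(im,cv2.COLOR_BGR2HSV); m=cv2.inRange(h,(24,150,100),(34,255,255))
    k,l,st,c=cv2.connectedComponentsWithStats(m); print(n,[(st[i].tolist(),c[i].round(1).tolist()) for i in range(1,k) if st[i,4]>8])
print('expected tab x at ends (side, z .055):',proj('side',(.557,-.14,.055)),proj('side',(.677,-.14,.055)))
E
```

```text
clock: 27.6
tool_pos: [0.6456, -0.1329, 0.0621]
tool_rot: [-180.0, -0.0, 89.9]
force: [-1.9, 1.2, -0.3]
gripper_width: 0.0001
clock: 27.8
tool_pos: [0.6514, -0.133, 0.0622]
tool_rot: [-180.0, -0.0, 89.9]
force: [-1.5, 1.4, -0.1]
gripper_width: 0.0003
clock: 28.0
tool_pos: [0.6535, -0.1332, 0.0623]
tool_rot: [180.0, 0.0, 89.9]
force: [-0.4, -0.6, -0.9]
gripper_width: 0.0
top []
side [([371, 243, 5, 5, 18], [373.1, 245.6])]
expected tab x at ends (side, z .055): [326.70199932 250.8377773 ] [371.00310077 250.10878032]
```

```bash
for i in 1; do python3 -m creep '[{"tx":0,"ty":2,"tz":0,"wx":0,"wy":0,"wz":0},{"tx":0,"ty":2,"tz":0,"wx":0,"wy":0,"wz":0}]'; done; python3 -m creep '[{"tx":0,"ty":1,"tz":0,"wx":0,"wy":0,"wz":0},{"tx":0,"ty":1,"tz":0,"wx":0,"wy":0,"wz":0}]'; python3 -m creep '[{"tx":0,"ty":1,"tz":0,"wx":0,"wy":0,"wz":0},{"tx":0,"ty":1,"tz":0,"wx":0,"wy":0,"wz":0}]'
```

```text
clock: 28.3
tool_pos: [0.6556, -0.1333, 0.0624]
tool_rot: [-179.7, -0.0, 90.0]
force: [-12.8, 0.5, 8.2]
gripper_width: 0.0001
clock: 28.5
tool_pos: [0.6558, -0.1333, 0.0625]
tool_rot: [-179.5, -0.0, 90.0]
force: [-20.0, 0.1, 13.5]
gripper_width: -0.0003
clock: 28.7
tool_pos: [0.6561, -0.1333, 0.0625]
tool_rot: [-179.2, -0.1, 90.0]
force: [-26.1, 0.2, 18.5]
gripper_width: 0.0003
```

The tab is hard against the green end stop: force jumped to 26 N at x = 0.656. I'll back off, rise and check.

```bash
python3 -m creep '[{"tx":0,"ty":-6,"tz":0,"wx":0,"wy":0,"wz":0},{"tx":0,"ty":-12,"tz":0,"wx":0,"wy":0,"wz":0},{"tx":0,"ty":-10,"tz":-15,"wx":0,"wy":0,"wz":0},{"tx":-10,"ty":-10,"tz":-30,"wx":0,"wy":0,"wz":0},{"tx":-20,"ty":-10,"tz":-40,"wx":0,"wy":0,"wz":0},{"tx":-40,"ty":-10,"tz":-40,"wx":0,"wy":0,"wz":0},{"tx":-40,"ty":-20,"tz":-40,"wx":0,"wy":0,"wz":0},{"tx":-40,"ty":-20,"tz":-20,"wx":0,"wy":0,"wz":0},{"tx":-40,"ty":-20,"tz":0,"wx":0,"wy":0,"wz":0},{"tx":0,"ty":0,"tz":0,"wx":0,"wy":0,"wz":0},{"tx":0,"ty":0,"tz":0,"wx":0,"wy":0,"wz":0}]'
python3 - <<'E'
from h import *
T=pose(); S=imaging.snapshot('side'); cv2.imwrite('pics/sF.png',S); a=cv2.imread('pics/s9.png')
for n,im in(('before',a),('now',S)):
    h=cv2.cvtColor(im,cv2.COLOR_BGR2HSV); m=cv2.inRange(h,(24,150,100),(34,255,255)); k,l,st,c=cv2.connectedComponentsWithStats(m); print(n,'tab',[(st[i].tolist(),c[i].round(1).tolist()) for i in range(1,k) if st[i,4]>8])
    m=cv2.inRange(h,(12,110,60),(30,255,255)); m[:,:325]=0;m[:,372:]=0;m[235:]=0;m[:150]=0
    k,l,st,c=cv2.connectedComponentsWithStats(m); i=1+st[1:,4].argmax(); print('brass',st[i],c[i])
out=np.hstack([cv2.resize(S[150:290,290:410],(480,560),interpolation=cv2.INTER_CUBIC)]); cv2.imwrite('pics/cF.png',out)
E
```

```text
clock: 29.8
tool_pos: [0.5474, -0.312, 0.2356]
tool_rot: [179.9, -0.0, 89.8]
force: [-0.3, 0.3, -0.6]
gripper_width: 0.0001
before tab [([344, 243, 6, 8, 30], [346.0, 246.4])]
brass [333 191  27  22 433] [345.82448037 201.90069284]
now tab [([371, 242, 6, 6, 21], [373.4, 245.4])]
brass [348 192  12  18 160] [353.7375 200.4875]
```

View pics/cF.png

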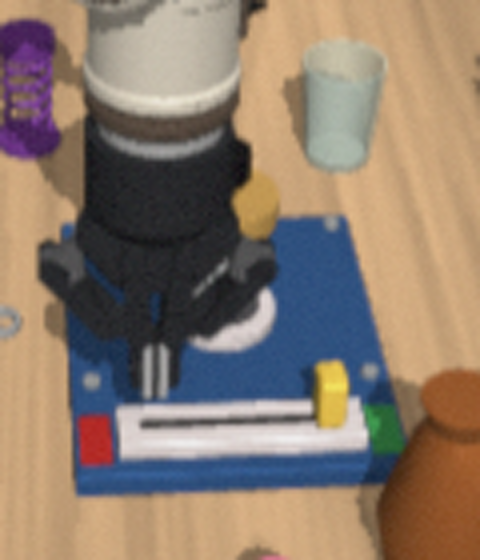

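The tab is at the green end of its slot at crop (331,392). The brass disc's right edge is at column 360, the same as before the push. The arm is clear of everything, so I'm handing in.

```bash
python3 -c "
from station import robot
print(robot.close_job())"
```

```text
the job is handed in; nothing more can be done
None
```

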